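Lever open the switch box and set its switch to off

ROBOT

A 6-joint arm with a two-finger parallel gripper is mounted at the origin on a cart in front of the work surface, level with it; the furniture and walls round the work are solid. World frame = base frame: x ahead of the robot, y to its left, z up, the work surface at z = 0. Lengths are in m, angles in degrees, forces in N, time in s.
With the tool pointing down it reaches from about 0.25 to 0.725 m from the base axis. Payload 9.7 kg.
Tool frame: the origin (TCP) lies at the centre of the arm's flange, where the gripper is bolted on; the fingertips stand 173 mm ahead of it and the grasp point (between the pads) lies bot.grip_depth ahead of it (bot.grip_depth is the distance from the TCP to the grasp point, in m); z points along the fingers, y is the direction in which the jaws open and shut (so a half turn about z gives the same grasp; the last joint's range is limited). The gripper opens to 85 mm and grips with 20 to 120 N. Pads are 22 mm wide; open, the fingers measure 114 mm over their backs; the gripper's body (76 mm by 85 mm) begins 54 mm behind the grasp point. The pads swing forward as they close: fully open they stand 13 mm farther back than shut.
Start: joints at [74.313, 4.979, 10.078, 95.1, 0, 90], TCP at [0.149, 0.53, 0.405] pointing down, gripper open.
Joint ranges: [-179.16, 179.16], [-48.56, 103.87], [-65.8, 70.77], [-126.05, 130.52], [-82.76, 87.17], [-180, 180]. Speed limits (degrees/s): [127.2, 127.2, 147.25, 180, 180, 180].

INTERFACE

Orientations are given as [roll, pitch, yaw] about the fixed x, y, z axes, in that order (R = Rz(yaw) Ry(pitch) Rx(roll)).
In Python, from workcell import status, viewer, bot gives the robot as it stands. The module is installed in compiled form; this text tells all that it offers.
- The arm moves only by the tool move_arm, never from a script. Its argument "commands" is a list of rows, each an object with "claw": the gripper's target within -1 to 1 (fully open at 1, half-way at 0, shut at -1); "travel": the shift along the tool's x, y, z in cm, a list of three; "turn": the turn about the tool's z in degrees. A call has 1 to 5 rows; each row shifts and turns the commanded pose from where the row before left it, along the tool's axes as they then stand; what a row does not reach is not made up. A row lasts 1/12 s, in which the tool goes at most 41.7 mm and 7.16 degrees, less where a joint would pass 70% of its speed; a pose out of reach is approached as far as the arm can. A call is refused whole if a number of a shift passes 4.17 or a number of a turn 7.16, either way. A call with a gripper value outside its range is refused whole. The fingers move at their own pace and stop on an object; "squeeze" is the grip in N (left out, the last holds). Time passes only in rows, so rows that do not move let the fingers close. It gives the time, the measured TCP pose, the force and the opening at its end, in the units of the state.
- status.get_obs(): the state, without advancing time (a new reading comes with each control period).
- viewer.camera(name): name is "scene" or "top" or "wrist"; returns the picture (384x512x3 uint8, blue, green, red); there is no depth.
- viewer.camera_params(name): a dict with "camera_matrix" (3x3 intrinsics, pixels), "xyz" and "rotation" of the camera in the world. Camera axes: x right, y up, looking along -z (the intrinsics and any distortion apply to the point x, -y, -z); pixel columns grow to the right and rows downward; lengths in m; the calibration is good to about 2 mm. A picture is of the moment at which its call begins: read the wrist's pose just before it. camera_params takes no time and is no camera call; for the wrist camera it gives the pose at the moment of the call.
- bot.job_done(): hands the job in, once; it reports no verdict.
The state is a dict: "time": time; "q": joint angles; "qd": joint speeds; "joint_efforts": joint torques, N m; "ee_pos": TCP position; "tcp_rot": TCP orientation; "wrist_force": force on the tool from outside, world axes, zero at the start; "torque": the same for the moment, N m; "opening": finger opening in m.
Only numpy, scipy, OpenCV 4.12 (cv2) and the standard library are available. Lean on these libraries where they do the work, as an engineer would, in place of code of your own. Each camera call takes 0.05 s, during which the arm holds its last target.

TASK

The grey switch box bolted to the bench is about to be wired in, so its switch has to be off. Use the scraper: put its blade into the gap at the front under the snap-shut cover, lever the cover off its catches and swing it right back on its hinge as far as it goes, then lay the scraper flat on the bench, clear of the box. Turn the black handle inside a quarter turn anticlockwise, from the bar mark to the ring mark, until it snaps home; leave the cover open and do not disturb the other things on the bench.

Things in the scene. Friction and masses are not known exactly. Their poses are not given: they have to be found in the camera images.
- switch_box: Grey moulded box, 160 (x) x 150 (y) mm, 104 mm high with cover shut, walls 4 mm. Origin: centre of its underside on the bench; +x from its front (side with the prying gap, towards the robot) to the hinge at the back, z up. Screwed down by feet that stand 19 mm out of its left and right (+-y) walls, 11 mm high; two black cable glands stand 20 mm out of its left (+y) wall.
- pry_gap (a point): Centre of the prying gap in the box's front wall, at the outer face (axes as the box). 60 mm wide (y), 7.5 mm high: its sill (top of the 4 mm wall there) is 86.5 mm above the bench, the underside of the shut cover at 94 mm. Free for 44 mm inwards; the blade goes in about 25 to 38 mm and the sill serves as fulcrum.
- cover_hinge (a point): Middle of the cover's hinge line, at the top of the back wall, 160 mm behind the gap and 94 mm above the bench; the hinge line runs along the box's y.
- cover (a joint): Angle of the box's flat grey cover, rad: 0 shut, 1.85 right back at its stop. Slab 160 x 150 x 10 mm, flush with the walls, 220 g. Two spring-ball catches hold its front edge with about 12 N until it has risen 5 mm (0.03 rad), clear at 9 mm. Stiff hinge: stays where it is left. Two tongues 16 mm wide hang 20 mm down under the front edge, 52 mm to either side of the middle.
- cover_lip (a point): Middle of the cover's lower front edge (moves with the cover; 160 mm from the hinge line; x along the cover to the hinge, z out of its upper side).
- switch_handle (a joint): Angle of the black rotary handle inside the box, rad, anticlockwise seen from above: 0 on (pointer at the bar mark, towards the hinge), 1.57 off (pointer at the ring mark, to the box's left, +y). A spring carries it over the middle into either detent; it takes 0.1 to 0.2 N m.
- handle_grip (a point): On the handle's vertical turning axis, at the box's middle, 81.5 mm above the bench, 10 mm below the top of the handle's upright grip bar: 45 mm long (along this point's x, the pointer's direction), 13 mm thick (y), 28 mm high. The box's inner wall faces are 76 mm (front, back) and 71 mm (sides) from the axis.
- scraper: Small scraper lying on the bench, 170 mm long, 60 g: plastic handle 24 mm wide and 18 mm high, and a thin flat steel blade, 2 mm thick and up to 44 mm wide. Origin: underside, middle of its length; the handle reaches from y = -85 mm to +15 mm, the blade from y = +15 mm to +85 mm; blade mid-plane 9 mm above the underside.
- blade_tip (a point): Middle of the scraper blade's end edge, at mid-thickness (axes as the scraper: y along the blade outwards, z up through its flat side).
- screwdriver_0: Screwdriver with an orange handle, 202 mm long, lying on the bench; a bystander. Origin: underside, middle.
- spanner_13: Combination spanner, 170 mm long, lying on the bench; a bystander. Origin: underside, middle.
- hex_key_0: L-shaped hex key, 88 x 33 mm, lying on the bench; a bystander. Origin: underside, middle.
- angle_bracket: Bent steel bracket, 55 x 42 mm and 50 mm high; a bystander. Origin: underside, middle.
- part_carton_a: Small brown carton, 95 x 62 x 45 mm; a bystander. Origin: underside, middle.
- bronze_bush: Flanged bronze bush, 40 mm across and 26 mm high, on the bench; a bystander. Origin: underside, middle.

How it is judged (in metres and radians):
On the way, in this order (a step that is already met when the one before it is completed fails the run):
1. the scraper's blade bears up under the cover and starts it off its catches (contact force between scraper and cover above 1 N and value of joint cover between 0.01 and 0.6 rad), for 0.1 s.
2. the cover is swung right back, well past upright (value of joint cover above 1.6 rad), for 0.2 s.
3. the handle has snapped to off (value of joint switch_handle above 1.4 rad), for 0.2 s.
At the end, for the whole second after the job is handed in: The cover stands open past upright (more than 1.6 rad), the handle rests in its off detent (more than 1.4 rad), and the scraper lies still and flat on the bench (both its middle and its blade tip less than 25 mm up), not touching the box (value of joint cover above 1.6 rad and value of joint switch_handle above 1.4 rad and height (world z) of each of scraper, blade_tip below 0.025 m and contact force between scraper and switch_box below 0.1 N and linear speed of scraper below 0.02 m/s).
It fails at once if a bystander (screwdriver, spanner, hex key, bracket, carton, bush) is moved by more than 30 mm (distance of any of screwdriver_0, spanner_13, hex_key_0, angle_bracket, part_carton_a, bronze_bush from where it was at the start of the episode above 0.03 m).
It also fails if it takes over 72 s, if anything falls off the work surface, if the arm or the gripper's body presses on something with over 40 N, if the wrist force passes 120 N, or if a joint passes its speed limit or range.

## Working session

There is one attempt and no reset: what is moved stays moved. The work goes in short steps, Python scripts to look and compute and a tool call to move; the robot and the scene stay as the last step left them, time stands still between calls to the robot, and variables do not carry over. Pictures are saved under pics/ and viewed, and the job is handed in when it is done.

Besides the shell and the picture viewer there is one more tool, called after ">>>" in YAML: its name, and indented under it one key for each argument. move_arm: Moves the arm, as the interface text tells. Its arguments: {"type":"object","properties":{"commands":{"type":"array"},"squeeze":{"type":"number"}},"required":["commands"]}

```bash
mkdir -p pics; ls
python3 - <<'E'
from workcell import status, viewer, bot
import cv2
print(status.get_obs()); print(bot.grip_depth)
for n in ["scene","top","wrist"]:
    p=viewer.camera_params(n); print(n,p)
    cv2.imwrite(f"pics/{n}0.png",viewer.camera(n))
E
```

```text
pics
{'time': 0.0, 'q': array([ 7.43133560e+01,  5.01221628e+00,  1.00347004e+01,  9.51031881e+01,
       -1.67655770e-03,  9.00019948e+01]), 'qd': array([-0.05616222,  0.12202015,  0.01606862, -0.06590721,  0.06576803,
       -0.00093201]), 'joint_efforts': array([ 7.18933297e-04, -5.20392609e+01,  4.64797461e+01,  1.65958417e-02,
        4.09436188e-05,  4.04824164e-05]), 'ee_pos': array([0.14870739, 0.52950511, 0.40397443]), 'tcp_rot': array([-1.79919296e+02,  1.67936581e-03,  1.64311364e+02]), 'wrist_force': array([-0.37780286,  0.19100316,  0.82145443]), 'torque': array([ 0.01862407,  0.00427935, -0.03641914]), 'opening': 0.08549141762838779}
0.1547
scene {'camera_matrix': array([[347.71215087,   0.        , 254.84312889],
       [  0.        , 347.71215087, 188.86264625],
       [  0.        ,   0.        ,   1.        ]]), 'xyz': array([0.08260514, 0.87704001, 0.51100811]), 'rotation': array([  64.79243204,    1.32679238, -152.40726133])}
top {'camera_matrix': array([[397.22142518,   0.        , 253.77840985],
       [  0.        , 397.22142518, 190.48471467],
       [  0.        ,   0.        ,   1.        ]]), 'xyz': array([0.32572496, 0.04979288, 1.22358906]), 'rotation': array([  9.59823825,  -0.18896806, -89.37273078])}
wrist {'camera_matrix': array([[344.01152727,   0.        , 257.36147143],
       [  0.        , 344.01152727, 192.80099089],
       [  0.        ,   0.        ,   1.        ]]), 'xyz': array([0.08389648, 0.54814356, 0.37457438]), 'rotation': array([-15.42175802,   0.14852251,  74.29771533])}
```

View pics/top0.png

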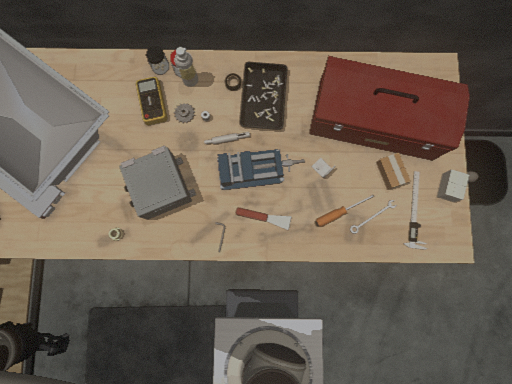

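View pics/scene0.png

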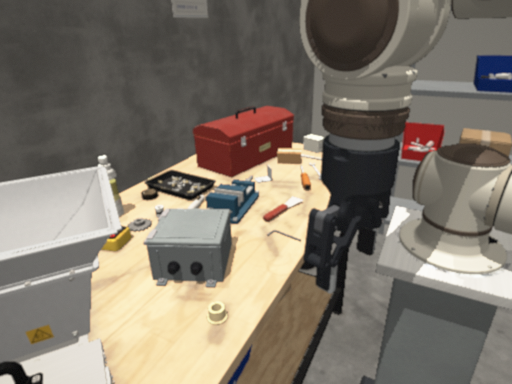

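View pics/wrist0.png

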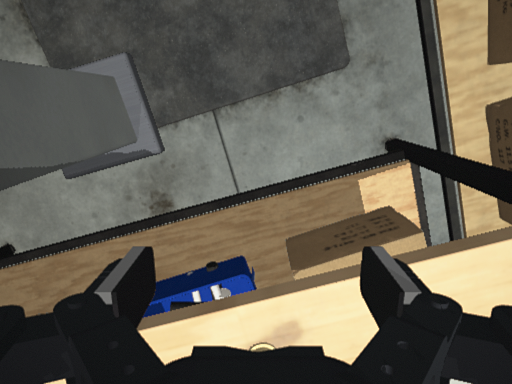

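```bash
cat > h.py <<'E'
import numpy as np, cv2
from scipy.spatial.transform import Rotation as R
from workcell import status, viewer, bot
def cam(p):
    return np.array(p['camera_matrix']),np.array(p['xyz']),R.from_euler('xyz',p['rotation'],degrees=True).as_matrix()
def ray(p,u,v):
    K,c,M=cam(p); d=np.array([(u-K[0,2])/K[0,0],-(v-K[1,2])/K[1,1],-1.]); return c,M@d
def onz(p,u,v,z):
    c,d=ray(p,u,v); return c+d*(z-c[2])/d[2]
def proj(p,X):
    K,c,M=cam(p); q=(np.atleast_2d(X)-c)@M; return np.c_[K[0,0]*q[:,0]/-q[:,2]+K[0,2], K[1,1]*q[:,1]/q[:,2]+K[1,2]]
def crop(im,x0,y0,x1,y1,s,name):
    o=cv2.resize(im[y0:y1,x0:x1],None,fx=s,fy=s,interpolation=cv2.INTER_CUBIC)
    for x in range((x0+9)//10*10,x1,10):
        cv2.putText(o,str(x),((x-x0)*s,8),0,.3,(0,0,255)); cv2.line(o,((x-x0)*s,10),((x-x0)*s,16),(0,0,255))
    for y in range((y0+9)//10*10,y1,10):
        cv2.putText(o,str(y),(0,(y-y0)*s),0,.3,(0,0,255)); cv2.line(o,(18,(y-y0)*s),(24,(y-y0)*s),(0,0,255))
    cv2.imwrite(name,o)
E
python3 - <<'E'
from h import *
im=cv2.imread('pics/top0.png')
crop(im,100,135,200,235,6,'pics/boxc.png'); crop(im,205,195,305,260,8,'pics/scrc.png')
E
```

```text
(no output)
```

View pics/boxc.png

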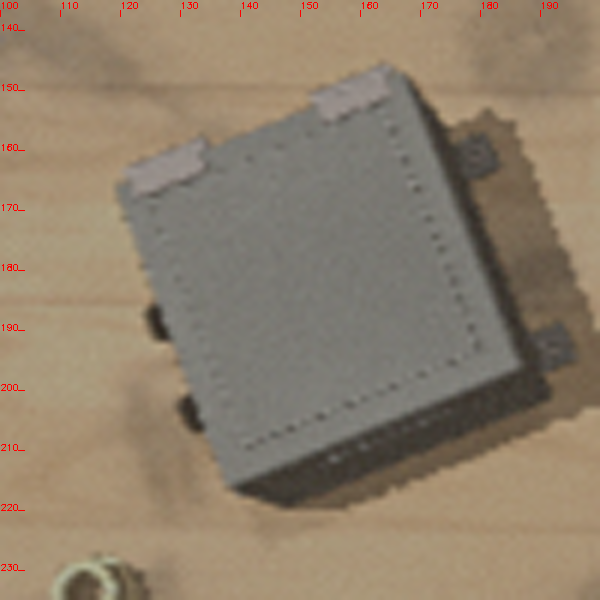

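View pics/scrc.png

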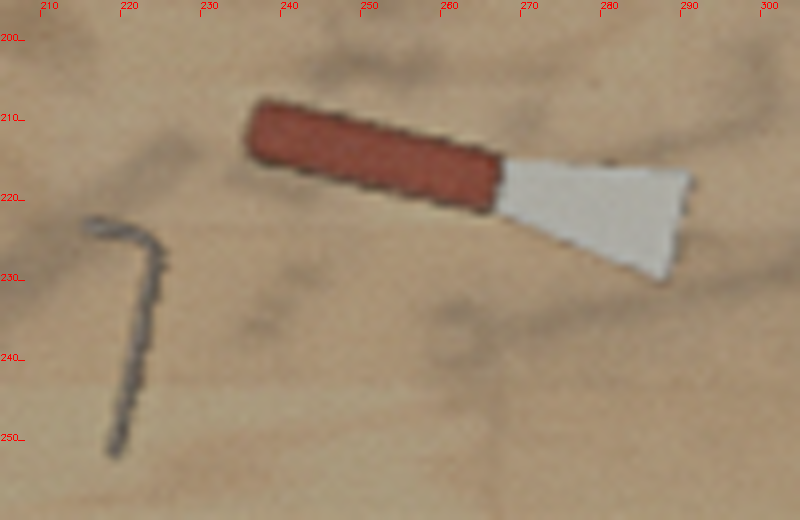

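Run:
```python
from h import *
p=viewer.camera_params('top')
# box top corners: front-left, front-right, back-right, back-left (crop px/6)
cr=np.array([[232,488],[523,366],[392,64],[118,188]])/6.+[100,135]+(.5/6-.5)
from scipy.optimize import least_squares
P=[onz(p,u,v,.104)[:2] for u,v in cr]; print(np.round(P,4))
M=np.array([[-80,75],[-80,-75],[80,-75],[80,75]])/1e3
def f(a):
    c,s=np.cos(a[2]),np.sin(a[2]); return ((M@np.array([[c,s],[-s,c]])+a[:2])-P).ravel()
r=least_squares(f,[.35,.3,.3]); print('box',r.x, np.degrees(r.x[2]), np.round(f(r.x)*1e3,1))
P=np.array(P); print([np.linalg.norm(P[i]-P[(i+1)%4]) for i in range(4)])
g=lambda X,Y:(X/8+205+.5/8-.5, Y/8+195+.5/8-.5)
for n,(X,Y),z in [('endL',(262,98),.016),('endR',(248,157),.016),('junL',(503,158),.016),('junR',(490,213),.016),('tipL',(692,175),.009),('tipR',(668,280),.009)]:
    print(n,np.round(onz(p,*g(X,Y),z),4))
```

```text
[[0.4385 0.3738]
 [0.4981 0.2391]
 [0.6457 0.3084]
 [0.5825 0.4371]]
box [0.54120791 0.33959582 0.4314464 ] 24.7200578930876 [-1.3  0.5  1.8 -1.1 -0.5 -3.5  0.   4.1]
[np.float64(0.1473009851604707), np.float64(0.16305076192963738), np.float64(0.14337154446185926), np.float64(0.15737064057658104)]
endL [0.4787 0.0979 0.016 ]
endR [0.456  0.1028 0.016 ]
junL [0.4567 0.0055 0.016 ]
junR [0.4356 0.0104 0.016 ]
tipL [ 0.4517 -0.0672  0.009 ]
tipR [ 0.4114 -0.0579  0.009 ]
```

```bash
cat > plan.py <<'E'
import sys; from h import *
# usage: plan.py x y z yaw [maxmm]
def plan(x,y,z,yaw,mx=38,md=6.9):
    o=status.get_obs(); p=o['ee_pos'].copy(); yw=o['tcp_rot'][2]
    t=np.array([x,y,z]); dy=(yaw-yw)
    n=int(max(np.ceil(np.linalg.norm(t-p)*1e3/mx),np.ceil(abs(dy)/md),1))
    print('t',round(o['time'],2),'from',np.round(p,4),np.round(o['tcp_rot'],1),'q1,6',np.round(o['q'],1)[[0,5]],'dyaw',round(dy,1),'n',n)
    for i in range(n):
        nx=p+(t-p)/(n-i); a=np.radians(yw)
        T=np.array([[np.cos(a),np.sin(a),0],[np.sin(a),-np.cos(a),0],[0,0,-1]])
        d=np.round(T.T@(nx-p)*100,2); tu=np.round(-(yaw-yw)/(n-i),1)
        p=p+T@d/100; yw-=tu
        print(list(map(float,d)),float(tu), end='\n' if i%5==4 else ' | ')
    print()
if __name__=='__main__': plan(*map(float,sys.argv[1:]))
E
python3 plan.py .459 .063 .33 77.7
```

```text
t 0.15 from [0.1487 0.5295 0.4041] [-179.9    0.   164.3] q1,6 [74.3 90. ] dyaw -86.6 n 15
[-2.83, -2.43, 0.49] 5.8 | [-3.06, -2.14, 0.49] 5.8 | [-3.26, -1.82, 0.49] 5.8 | [-3.43, -1.48, 0.5] 5.8 | [-3.56, -1.12, 0.49] 5.8
[-3.66, -0.76, 0.5] 5.8 | [-3.72, -0.38, 0.49] 5.8 | [-3.74, -0.0, 0.5] 5.8 | [-3.72, 0.37, 0.49] 5.7 | [-3.66, 0.74, 0.5] 5.8
[-3.57, 1.11, 0.49] 5.7 | [-3.44, 1.45, 0.5] 5.8 | [-3.27, 1.8, 0.49] 5.7 | [-3.08, 2.11, 0.5] 5.8 | [-2.85, 2.41, 0.49] 5.7
```

>>> move_arm:
  commands:
    - {"claw": 0, "travel": [-2.8, -2.4, 0.5], "turn": 5.8}
    - {"claw": 0, "travel": [-3.1, -2.1, 0.5], "turn": 5.8}
    - {"claw": 0, "travel": [-3.3, -1.8, 0.5], "turn": 5.8}
    - {"claw": 0, "travel": [-3.4, -1.5, 0.5], "turn": 5.8}
    - {"claw": 0, "travel": [-3.6, -1.1, 0.5], "turn": 5.8}
  squeeze: 60

```text
time: 0.57
ee_pos: [0.2532, 0.373, 0.3792]
tcp_rot: [-180.0, 0.0, 135.1]
wrist_force: [0.3, 0.1, 0.2]
opening: 0.0427
```

>>> move_arm:
  commands:
    - {"claw": 0, "travel": [-3.7, -0.8, 0.5], "turn": 5.8}
    - {"claw": 0, "travel": [-3.7, -0.4, 0.5], "turn": 5.8}
    - {"claw": 0, "travel": [-3.7, 0, 0.5], "turn": 5.8}
    - {"claw": 0, "travel": [-3.7, 0.4, 0.5], "turn": 5.7}
    - {"claw": 0, "travel": [-3.7, 0.7, 0.5], "turn": 5.8}

```text
time: 0.98
ee_pos: [0.3563, 0.2168, 0.3544]
tcp_rot: [180.0, -0.0, 106.1]
wrist_force: [1.1, 0.5, 0.3]
opening: 0.0429
```

>>> move_arm:
  commands:
    - {"claw": 0, "travel": [-3.6, 1.1, 0.5], "turn": 5.7}
    - {"claw": 0, "travel": [-3.4, 1.5, 0.5], "turn": 5.8}
    - {"claw": 0, "travel": [-3.3, 1.8, 0.5], "turn": 5.7}
    - {"claw": 0, "travel": [-3.1, 2.1, 0.5], "turn": 5.8}
    - {"claw": 0, "travel": [-2.9, 2.4, 0.5], "turn": 5.7}

```text
time: 1.4
ee_pos: [0.46, 0.0604, 0.3294]
tcp_rot: [180.0, -0.0, 77.4]
wrist_force: [0.9, 0.7, -0.4]
opening: 0.0424
```

```bash
python3 - <<'E'
from h import *
print(viewer.camera_params('wrist'))
im=viewer.camera('wrist'); cv2.imwrite('pics/w1.png',im)
E
python3 plan.py .459 .063 .25 77.7
```

```text
{'camera_matrix': array([[344.01152727,   0.        , 257.36147143],
       [  0.        , 344.01152727, 192.80099089],
       [  0.        ,   0.        ,   1.        ]]), 'xyz': array([0.47472068, 0.12657272, 0.29992962]), 'rotation': array([-1.55095637e+01,  1.15472902e-02, -1.26011774e+01])}
t 1.45 from [0.4624 0.0565 0.328 ] [1.80e+02 1.00e-01 7.68e+01] q1,6 [  7.  110.2] dyaw 0.9 n 3
[0.18, -0.16, 2.6] -0.3 | [0.19, -0.16, 2.6] -0.3 | [0.18, -0.15, 2.6] -0.3 |
```

View pics/w1.png

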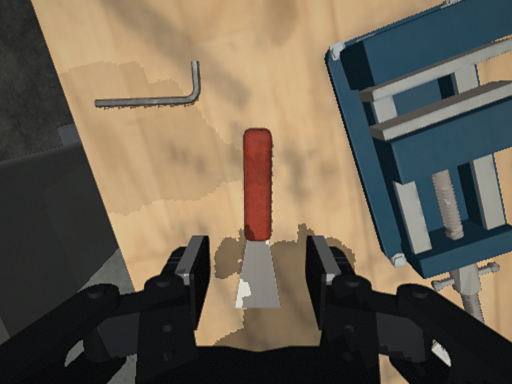

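Run:
```python
from h import *
p=viewer.camera_params('wrist')
im=viewer.camera('wrist'); cv2.imwrite('pics/w2.png',im)
import pickle; pickle.dump(p,open('w2.pkl','wb'))
print(status.get_obs()['ee_pos'])
crop(im,200,110,320,320,3,'pics/w2c.png')
```

```text
[0.46105265 0.05864735 0.32828245]
```

View pics/w2c.png

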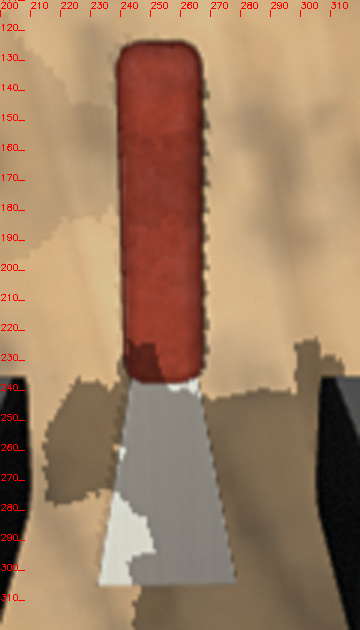

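```bash
python3 - <<'E'
from h import *
p=viewer.camera_params('wrist')
e=onz(p,253,124,.014); j=onz(p,254.5,237,.012); t=onz(p,255.5,305,.009)
print(e,j,t,np.linalg.norm(e-t),np.degrees(np.arctan2(*(e-t)[[1,0]])))
m=(e+t)/2; d=(t-e)/np.linalg.norm(t-e); print('mid',m,'grasp',m-.045*d)
E
python3 plan.py .459 .063 .25 77.7
```

```text
[0.46738478 0.10480114 0.014     ] [0.44618678 0.00719822 0.012     ] [ 0.43103674 -0.06289115  0.009     ] 0.17165920686298106 77.77007480652118
mid [0.44921076 0.020955   0.0115    ] grasp [0.4587393  0.06491508 0.01281074]
t 1.5 from [0.4611 0.0586 0.3283] [-1.799e+02  1.000e-01  7.720e+01] q1,6 [  7.3 110.1] dyaw 0.5 n 3
[0.13, -0.1, 2.61] -0.2 | [0.12, -0.1, 2.61] -0.1 | [0.13, -0.1, 2.61] -0.2 |
```

>>> move_arm:
  commands:
    - {"claw": 0, "travel": [0.1, 0, 3.5], "turn": 0}
    - {"claw": 0, "travel": [0.1, 0, 3.5], "turn": -0.2}
    - {"claw": 0, "travel": [0, 0, 3], "turn": 0}
    - {"claw": 0, "travel": [0, 0, 0], "turn": 0}

```text
time: 1.83
ee_pos: [0.4578, 0.0643, 0.224]
tcp_rot: [-179.5, 0.2, 78.0]
wrist_force: [-1.3, 0.5, -1.0]
opening: 0.0425
```

```bash
python3 plan.py .4587 .064 .174 77.8
```

```text
t 1.83 from [0.4578 0.0643 0.224 ] [-179.5    0.2   78. ] q1,6 [  8. 110.] dyaw -0.2 n 2
[-0.0, 0.05, 2.5] 0.1 | [-0.01, 0.05, 2.5] 0.1 |
```

>>> move_arm:
  commands:
    - {"claw": 0, "travel": [0, 0.1, 2.5], "turn": 0}
    - {"claw": 0, "travel": [0, 0, 2.5], "turn": 0}
    - {"claw": 0, "travel": [0, 0, 0], "turn": 0}
    - {"claw": 0, "travel": [0, 0, 0], "turn": 0}

```text
time: 2.17
ee_pos: [0.4607, 0.0643, 0.1806]
tcp_rot: [-179.9, 0.0, 78.0]
wrist_force: [0.3, -0.1, 0.4]
opening: 0.0429
```

>>> move_arm:
  commands:
    - {"claw": 0, "travel": [0, -0.1, 0.5], "turn": 0}
    - {"claw": -1, "travel": [0, 0, 0], "turn": 0}
    - {"claw": -1, "travel": [0, 0, 0], "turn": 0}
    - {"claw": -1, "travel": [0, 0, 0], "turn": 0}
    - {"claw": -1, "travel": [0, 0, 0], "turn": 0}
  squeeze: 100

```text
time: 2.58
ee_pos: [0.4604, 0.0643, 0.1765]
tcp_rot: [179.9, -0.1, 77.9]
wrist_force: [-2.2, 0.9, 6.9]
opening: 0.0216
```

Run:
```python
from h import *
o=status.get_obs();print(o)
cv2.imwrite('pics/w3.png',viewer.camera('wrist'))
```

```text
{'time': 2.5833, 'q': array([ 7.95424514e+00, -4.75173541e+00, -2.50678652e+01,  6.95494820e+01,
        8.55703137e-03,  1.10040566e+02]), 'qd': array([ 9.42193558e-05, -4.01027243e-02,  1.12025973e-01,  1.17951830e-02,
        1.03656460e-01,  5.89200145e-04]), 'joint_efforts': array([-1.84785998e-01, -3.68085480e+01,  4.25939333e+01, -8.50430131e-01,
       -1.38473245e-01, -1.38879343e-02]), 'ee_pos': array([0.46038503, 0.06434486, 0.17648389]), 'tcp_rot': array([ 1.79876681e+02, -5.40917099e-02,  7.79137470e+01]), 'wrist_force': array([-2.17894538,  0.87372956,  6.89059605]), 'torque': array([ 0.03769982,  0.46506369, -0.01380634]), 'opening': 0.02160945479951409}
```

View pics/w3.png

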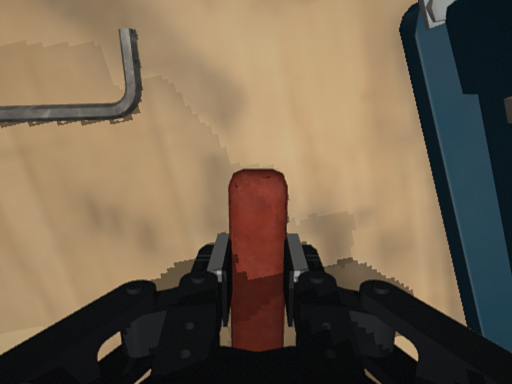

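Run:
```python
from h import *
for n in ['scene','top']:
    p=viewer.camera_params(n); im=cv2.imread(f'pics/{n}0.png')
    s=5 if n=='top' else 6
    x0,y0,x1,y1=(105,135,205,225) if n=='top' else (140,195,245,290)
    o=cv2.resize(im[y0:y1,x0:x1],None,fx=s,fy=s,interpolation=cv2.INTER_CUBIC)
    for (cx,cy,a,col) in [(.5412,.3396,24.4,(0,0,255))]:
        a=np.radians(a); Rz=np.array([[np.cos(a),-np.sin(a)],[np.sin(a),np.cos(a)]])
        L=[]
        for z in (0,.094,.104):
            q=np.array([[-80,75],[-80,-75],[80,-75],[80,75],[-80,75]])/1e3@Rz.T+[cx,cy]
            L.append(np.c_[q,np.full(5,z)])
        for l in L:
            uv=(proj(p,l)+.5-[x0,y0])*s
            cv2.polylines(o,[np.round(uv).astype(np.int32)],False,col,1)
    cv2.imwrite(f'pics/ov_{n}.png',o)
```

```text
(no output)
```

View pics/ov_scene.png

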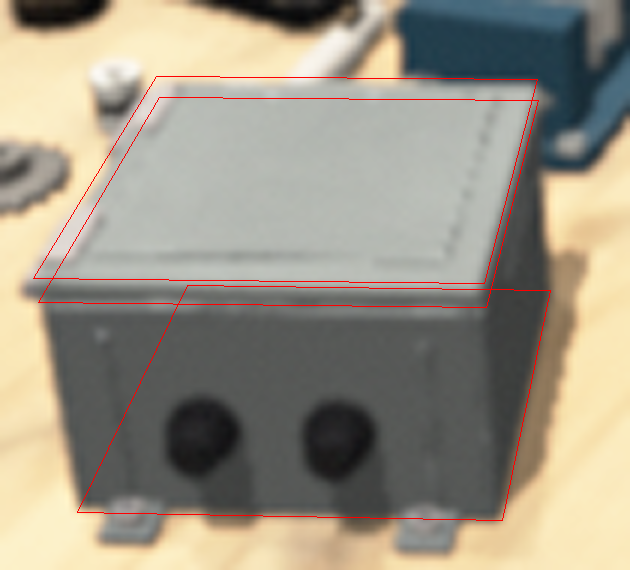

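View pics/ov_top.png

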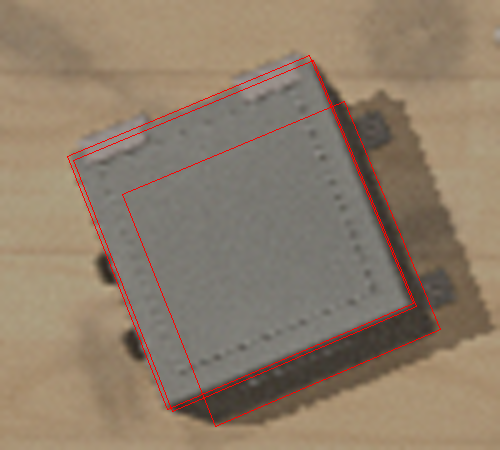

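```bash
python3 plan.py .45 .12 .31 113
```

```text
t 2.63 from [0.4604 0.0644 0.1765] [ 1.799e+02 -1.000e-01  7.790e+01] q1,6 [  8. 110.] dyaw 35.1 n 6
[0.87, -0.36, -2.23] -5.8 | [0.9, -0.27, -2.22] -5.9 | [0.93, -0.18, -2.23] -5.8 | [0.94, -0.09, -2.22] -5.9 | [0.94, 0.01, -2.23] -5.8
[0.94, 0.11, -2.22] -5.9 |
```

Run:
```python
from plan import *
plan(.42,.12,.32,119,38)
```

```text
t 2.63 from [0.4604 0.0644 0.1765] [ 1.799e+02 -1.000e-01  7.790e+01] q1,6 [  8. 110.] dyaw 41.1 n 6
[0.77, -0.85, -2.39] -6.8 | [0.86, -0.76, -2.39] -6.9 | [0.95, -0.65, -2.39] -6.8 | [1.01, -0.53, -2.39] -6.9 | [1.07, -0.4, -2.4] -6.8
[1.11, -0.27, -2.39] -6.9 |
```

>>> move_arm:
  commands:
    - {"claw": -1, "travel": [0, 0, -2.5], "turn": 0}
    - {"claw": -1, "travel": [0.9, -0.8, -3], "turn": -6.8}
    - {"claw": -1, "travel": [1, -0.7, -3], "turn": -6.8}
    - {"claw": -1, "travel": [1, -0.6, -3], "turn": -6.8}
    - {"claw": -1, "travel": [1.1, -0.4, -2.5], "turn": -6.8}

```text
time: 3.05
ee_pos: [0.4356, 0.1058, 0.3177]
tcp_rot: [179.9, 0.0, 105.4]
wrist_force: [-0.5, 0.3, -0.6]
opening: 0.0215
```

```bash
python3 plan.py .325 .24 .30 204
```

```text
t 3.05 from [0.4356 0.1058 0.3177] [179.9   0.  105.4] q1,6 [13.6 88.2] dyaw 98.6 n 15
[1.06, -0.47, 0.12] -6.6 | [1.11, -0.35, 0.12] -6.6 | [1.14, -0.22, 0.12] -6.6 | [1.16, -0.09, 0.12] -6.6 | [1.16, 0.05, 0.12] -6.6
[1.14, 0.18, 0.12] -6.6 | [1.12, 0.31, 0.12] -6.6 | [1.07, 0.44, 0.12] -6.5 | [1.02, 0.56, 0.12] -6.6 | [0.95, 0.67, 0.11] -6.5
[0.86, 0.77, 0.12] -6.6 | [0.77, 0.86, 0.11] -6.5 | [0.67, 0.95, 0.12] -6.6 | [0.55, 1.02, 0.11] -6.5 | [0.44, 1.07, 0.12] -6.6
```

>>> move_arm:
  commands:
    - {"claw": -1, "travel": [1.1, -0.5, 0.1], "turn": -6.6}
    - {"claw": -1, "travel": [1.1, -0.3, 0.1], "turn": -6.6}
    - {"claw": -1, "travel": [1.1, -0.2, 0.1], "turn": -6.6}
    - {"claw": -1, "travel": [1.2, -0.1, 0.1], "turn": -6.6}
    - {"claw": -1, "travel": [1.2, 0, 0.1], "turn": -6.6}

```text
time: 3.47
ee_pos: [0.3985, 0.1513, 0.3105]
tcp_rot: [179.9, 0.0, 138.4]
wrist_force: [0.0, 0.2, -0.1]
opening: 0.0216
```

>>> move_arm:
  commands:
    - {"claw": -1, "travel": [1.1, 0.2, 0.1], "turn": -6.6}
    - {"claw": -1, "travel": [1.1, 0.3, 0.1], "turn": -6.6}
    - {"claw": -1, "travel": [1.1, 0.4, 0.1], "turn": -6.6}
    - {"claw": -1, "travel": [1, 0.6, 0.1], "turn": -6.5}
    - {"claw": -1, "travel": [1, 0.7, 0.1], "turn": -6.5}

```text
time: 3.88
ee_pos: [0.3619, 0.1964, 0.3055]
tcp_rot: [180.0, 0.1, 171.2]
wrist_force: [0.9, 0.2, 0.1]
opening: 0.0213
```

>>> move_arm:
  commands:
    - {"claw": -1, "travel": [0.9, 0.8, 0.1], "turn": -6.6}
    - {"claw": -1, "travel": [0.8, 0.9, 0.1], "turn": -6.5}
    - {"claw": -1, "travel": [0.7, 0.9, 0.1], "turn": -6.5}
    - {"claw": -1, "travel": [0.5, 1, 0.1], "turn": -5}
    - {"claw": -1, "travel": [0, 0, 0], "turn": 0}

```text
time: 4.3
ee_pos: [0.3319, 0.233, 0.3013]
tcp_rot: [180.0, 0.0, -164.2]
wrist_force: [0.2, -0.2, -0.6]
opening: 0.0218
```

```bash
python3 plan.py .325 .24 .2577 204.4
python3 - <<'E'
from h import *
for n in ['scene','top']: cv2.imwrite(f'pics/{n}4.png',viewer.camera(n))
print(status.get_obs()['ee_pos'],status.get_obs()['tcp_rot'])
im=cv2.imread('pics/top4.png'); crop(im,110,140,230,270,6,'pics/top4c.png')
im=cv2.imread('pics/scene4.png'); crop(im,140,170,300,290,5,'pics/scene4c.png')
E
```

```text
t 4.3 from [0.3319 0.233  0.3013] [ 180.     0.  -164.2] q1,6 [35.1 19.2] dyaw 368.6 n 54
[0.01, 0.02, 0.08] -6.8 | [0.01, 0.02, 0.08] -6.8 | [0.0, 0.02, 0.08] -6.8 | [0.0, 0.02, 0.08] -6.8 | [0.0, 0.02, 0.08] -6.8
[-0.0, 0.02, 0.08] -6.8 | [-0.0, 0.02, 0.08] -6.8 | [-0.01, 0.02, 0.08] -6.8 | [-0.01, 0.02, 0.08] -6.8 | [-0.01, 0.02, 0.08] -6.8
[-0.01, 0.01, 0.08] -6.8 | [-0.01, 0.01, 0.08] -6.8 | [-0.01, 0.01, 0.08] -6.8 | [-0.02, 0.01, 0.08] -6.8 | [-0.02, 0.01, 0.08] -6.8
[-0.02, 0.01, 0.08] -6.8 | [-0.02, 0.0, 0.08] -6.8 | [-0.02, 0.0, 0.08] -6.8 | [-0.02, -0.0, 0.08] -6.8 | [-0.02, -0.0, 0.08] -6.8
[-0.02, -0.01, 0.08] -6.8 | [-0.02, -0.01, 0.08] -6.8 | [-0.01, -0.01, 0.08] -6.8 | [-0.01, -0.01, 0.08] -6.8 | [-0.01, -0.01, 0.08] -6.8
[-0.01, -0.01, 0.08] -6.8 | [-0.01, -0.01, 0.08] -6.8 | [-0.01, -0.02, 0.08] -6.9 | [-0.01, -0.02, 0.08] -6.8 | [-0.0, -0.02, 0.08] -6.9
[-0.0, -0.02, 0.08] -6.8 | [0.0, -0.02, 0.08] -6.9 | [0.0, -0.02, 0.08] -6.8 | [0.0, -0.02, 0.08] -6.9 | [0.01, -0.02, 0.08] -6.8
[0.01, -0.01, 0.08] -6.9 | [0.01, -0.01, 0.08] -6.8 | [0.01, -0.01, 0.08] -6.9 | [0.01, -0.01, 0.08] -6.8 | [0.01, -0.01, 0.08] -6.9
[0.02, -0.01, 0.08] -6.8 | [0.02, -0.01, 0.08] -6.9 | [0.02, -0.0, 0.08] -6.8 | [0.02, -0.0, 0.08] -6.9 | [0.02, 0.0, 0.08] -6.8
[0.02, 0.0, 0.08] -6.9 | [0.01, 0.0, 0.08] -6.8 | [0.01, 0.01, 0.09] -6.9 | [0.01, 0.01, 0.08] -6.8 | [0.01, 0.01, 0.09] -6.9
[0.01, 0.01, 0.08] -6.8 | [0.01, 0.01, 0.09] -6.9 | [0.01, 0.01, 0.08] -6.8 | [0.02, 0.02, 0.09] -6.9 | 
[0.33268122 0.23218439 0.30126569] [ 1.79993641e+02  4.49736965e-02 -1.64583002e+02]
```

View pics/top4c.png

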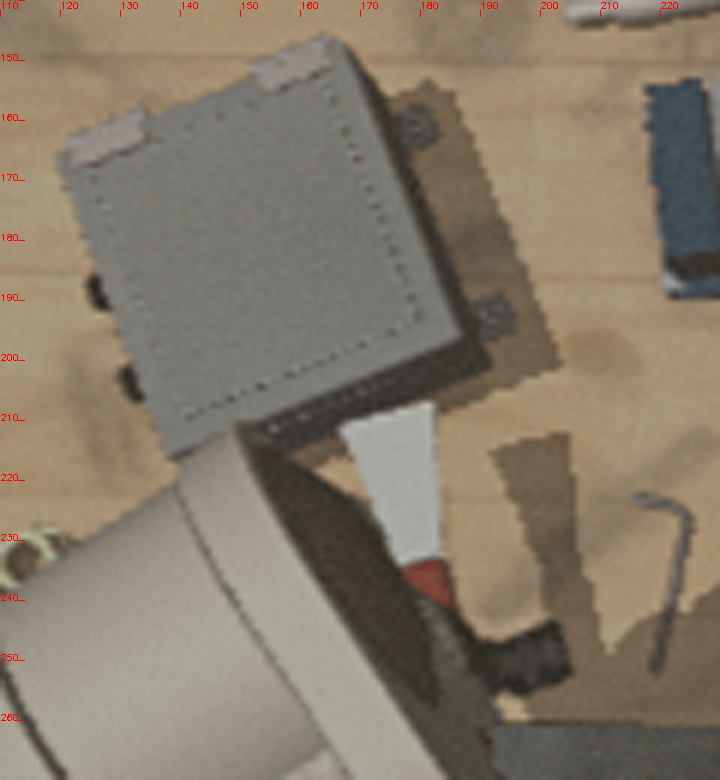

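View pics/scene4c.png

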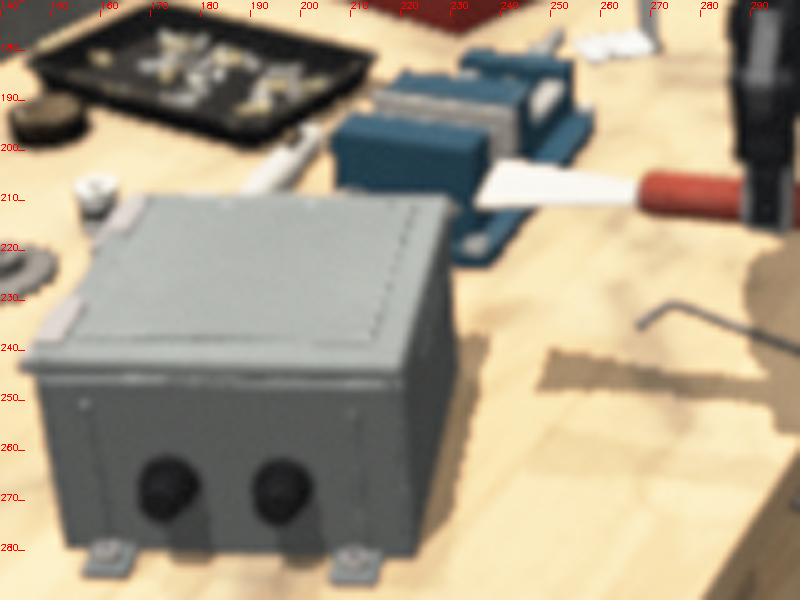

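```bash
sed -i "s/dy=(yaw-yw)/dy=(yaw-yw+180)%360-180; yaw=yw+dy/" plan.py
python3 - <<'E'
from h import *
o=status.get_obs();print(o['ee_pos'],o['tcp_rot'])
T=R.from_euler('xyz',o['tcp_rot'],degrees=True).as_matrix()
tip=o['ee_pos']+T@[-.1306,0,.1675]
for n in ['top','scene']:
    for w in (-.022,0,.022): print(n,proj(viewer.camera_params(n),tip+T@[0,w,0]))
E
python3 plan.py .322 .24 .2577 204.4
```

```text
[0.33268122 0.23218439 0.30126569] [ 1.79993641e+02  4.49736965e-02 -1.64583002e+02]
top [[182.09894074 205.9054294 ]]
top [[174.32612125 207.9215267 ]]
top [[166.53899566 209.94133468]]
scene [[239.14274883 200.82790282]]
scene [[236.76897527 205.09824636]]
scene [[234.27831738 209.57886113]]
t 4.4 from [0.3327 0.2322 0.3013] [ 180.     0.  -164.6] q1,6 [34.9 19.5] dyaw 9.0 n 2
[0.41, 0.52, 2.18] -4.5 | [0.37, 0.55, 2.18] -4.5 |
```

>>> move_arm:
  commands:
    - {"claw": -1, "travel": [0.4, 0.5, 2.2], "turn": -4.5}
    - {"claw": -1, "travel": [0.4, 0.5, 2.2], "turn": -4.5}
    - {"claw": -1, "travel": [0, 0, 0], "turn": 0}
    - {"claw": -1, "travel": [0, 0, 0], "turn": 0}
    - {"claw": -1, "travel": [0, 0, 0], "turn": 0}
  squeeze: 120

```text
time: 4.82
ee_pos: [0.3226, 0.239, 0.2579]
tcp_rot: [180.0, 0.1, -155.7]
wrist_force: [0.3, 0.2, -0.1]
opening: 0.0208
```

```bash
python3 plan.py .322 .24 .2577 204.4
python3 - <<'E'
from h import *
for n in ['scene','top']: cv2.imwrite(f'pics/{n}5.png',viewer.camera(n))
im=cv2.imread('pics/top5.png'); crop(im,110,140,210,240,6,'pics/top5c.png')
im=cv2.imread('pics/scene5.png'); crop(im,200,180,300,260,8,'pics/scene5c.png')
o=status.get_obs();print(o['ee_pos'],o['tcp_rot'])
T=R.from_euler('xyz',o['tcp_rot'],degrees=True).as_matrix()
tip=o['ee_pos']+T@[-.1306,0,.1675]
a=np.radians(24.3); ex=np.array([np.cos(a),np.sin(a)]);ey=np.array([-ex[1],ex[0]])
d=tip[:2]-[.5412,.3396]; print('tip in box',d@ex,d@ey,tip[2])
E
```

```text
t 4.82 from [0.3226 0.239  0.2579] [ 1.800e+02  1.000e-01 -1.557e+02] q1,6 [36.5 12.3] dyaw 0.1 n 1
[0.01, 0.11, 0.02] -0.1 | 
[0.32270214 0.2391532  0.25813005] [ 1.79984044e+02  1.08866166e-01 -1.55646504e+02]
tip in box -0.1095570403488822 -0.0014636507501604745 0.09087850764600239
```

View pics/top5c.png

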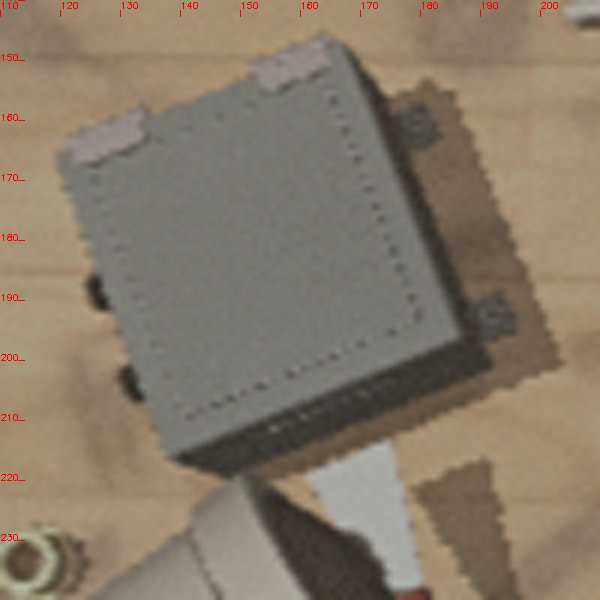

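View pics/scene5c.png

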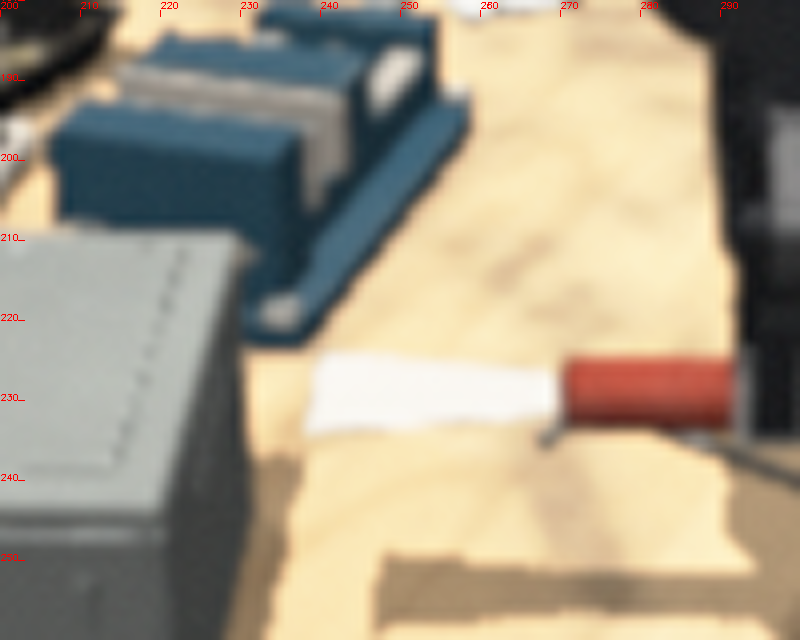

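>>> move_arm:
  commands:
    - {"claw": -1, "travel": [-1.2, 0.1, 0.05], "turn": 0}
    - {"claw": -1, "travel": [-1.2, 0, 0], "turn": 0}
    - {"claw": -1, "travel": [-1, 0, 0], "turn": 0}
    - {"claw": -1, "travel": [0, 0, 0], "turn": 0}

```text
time: 5.25
ee_pos: [0.3541, 0.2547, 0.2569]
tcp_rot: [180.0, 0.1, -155.6]
wrist_force: [-0.4, 0.0, -1.4]
opening: 0.021
```

>>> move_arm:
  commands:
    - {"claw": -1, "travel": [-1, 0, 0], "turn": 0}
    - {"claw": -1, "travel": [-1, 0, 0], "turn": 0}
    - {"claw": -1, "travel": [-0.8, 0, 0], "turn": 0}
    - {"claw": -1, "travel": [0, 0, 0], "turn": 0}

```text
time: 5.58
ee_pos: [0.3793, 0.2664, 0.2561]
tcp_rot: [180.0, 0.0, -155.5]
wrist_force: [-0.2, -1.1, -0.4]
opening: 0.0206
```

Run:
```python
from h import *
for n in ['scene','top']: cv2.imwrite(f'pics/{n}6.png',viewer.camera(n))
im=cv2.imread('pics/top6.png'); crop(im,110,140,210,240,6,'pics/top6c.png')
im=cv2.imread('pics/scene6.png'); crop(im,190,180,290,260,8,'pics/scene6c.png')
o=status.get_obs();print(o['ee_pos'],o['tcp_rot'],o['wrist_force'],o['torque'])
```

```text
[0.37822829 0.26585526 0.25598605] [-1.79992175e+02 -4.65567646e-02 -1.55502489e+02] [ 0.53497102  0.46843652 -1.67032608] [ 0.00022724 -0.02846957  0.00355474]
```

View pics/top6c.png

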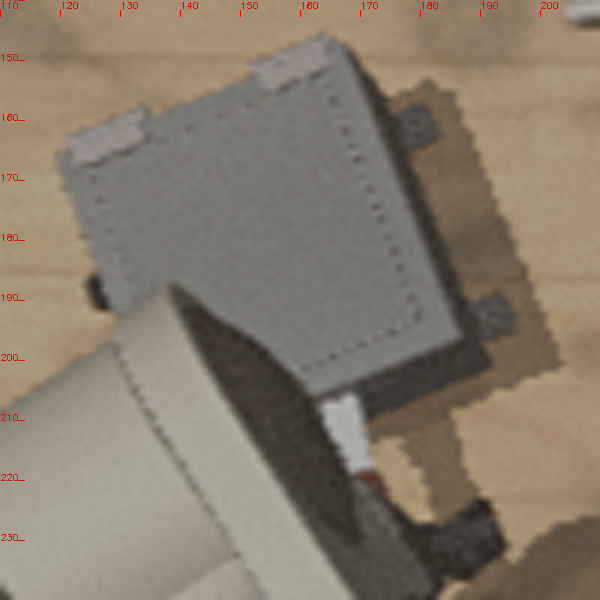

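View pics/scene6c.png

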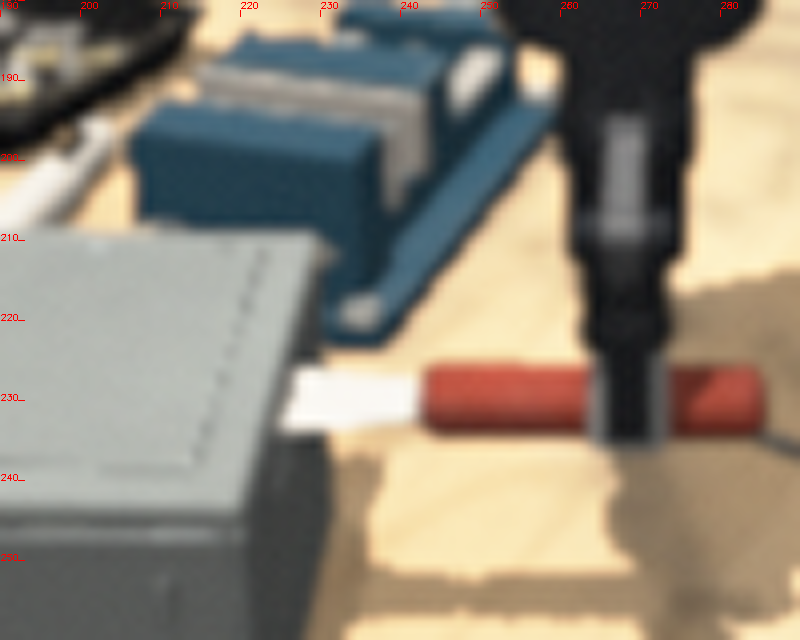

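>>> move_arm:
  commands:
    - {"claw": -1, "travel": [-0.2, 0, 0.5], "turn": 0}
    - {"claw": -1, "travel": [0, 0, 0.5], "turn": 0}
    - {"claw": -1, "travel": [0, 0, 0.5], "turn": 0}
    - {"claw": -1, "travel": [-0.1, 0, 0.5], "turn": 0}
  squeeze: 60

```text
time: 6.02
ee_pos: [0.3808, 0.267, 0.2369]
tcp_rot: [180.0, 0.1, -155.5]
wrist_force: [-11.9, -3.8, 9.6]
opening: 0.021
```

>>> move_arm:
  commands:
    - {"claw": -1, "travel": [0, 0, 0.4], "turn": 0}
    - {"claw": -1, "travel": [0, 0, 0.4], "turn": 0}
    - {"claw": -1, "travel": [-0.1, 0, 0.4], "turn": 0}
    - {"claw": -1, "travel": [0, 0, 0], "turn": 0}

```text
time: 6.35
ee_pos: [0.3818, 0.2677, 0.2247]
tcp_rot: [180.0, 0.1, -155.5]
wrist_force: [-2.6, -1.6, 9.1]
opening: 0.0211
```

Run:
```python
from h import *
cv2.imwrite('pics/scene7.png',viewer.camera('scene'))
im=cv2.imread('pics/scene7.png'); crop(im,140,180,290,270,5,'pics/scene7c.png')
o=status.get_obs();print(o['ee_pos'],o['tcp_rot'],o['wrist_force'],o['torque'])
```

```text
[0.38177012 0.2676438  0.22492203] [ 1.79984205e+02  1.20604471e-01 -1.55479413e+02] [-1.94971794 -1.11380334  8.73608272] [ 0.05554    -0.28464182 -0.07792901]
```

View pics/scene7c.png

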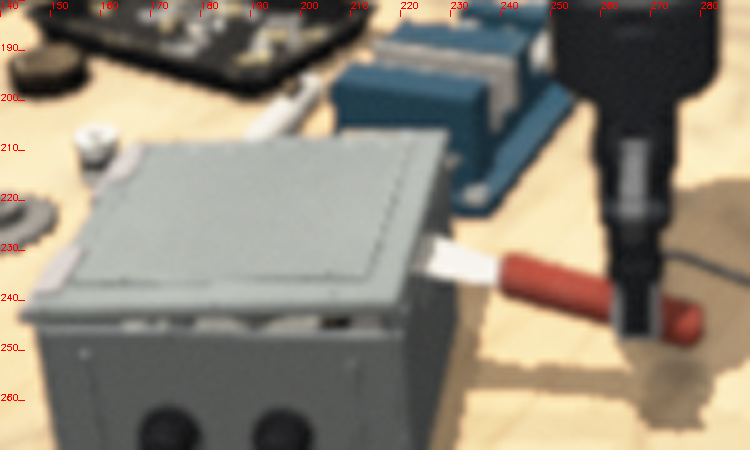

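>>> move_arm:
  commands:
    - {"claw": -1, "travel": [0, 0, 0.5], "turn": 0}
    - {"claw": -1, "travel": [-0.1, 0, 0.5], "turn": 0}
    - {"claw": -1, "travel": [-0.1, 0, 0.5], "turn": 0}
    - {"claw": -1, "travel": [0, 0, 0], "turn": 0}

```text
time: 6.73
ee_pos: [0.3836, 0.2684, 0.2092]
tcp_rot: [180.0, 0.1, -155.5]
wrist_force: [-2.3, -0.3, 5.7]
opening: 0.0206
```

Run:
```python
from h import *
cv2.imwrite('pics/scene8.png',viewer.camera('scene'))
im=cv2.imread('pics/scene8.png'); crop(im,140,180,290,270,5,'pics/scene8c.png')
o=status.get_obs();print(o['ee_pos'],o['tcp_rot'],o['wrist_force'],o['torque'])
```

```text
[0.38347012 0.26835764 0.20943567] [ 1.79990836e+02  6.37869572e-02 -1.55479208e+02] [-2.0084472  -0.62003774  5.25922435] [ 0.03223845 -0.16692666  0.02821629]
```

View pics/scene8c.png

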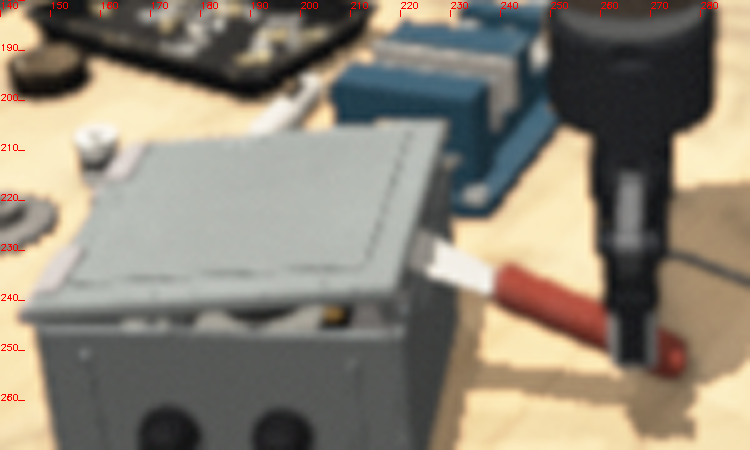

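>>> move_arm:
  commands:
    - {"claw": -1, "travel": [0, 0, 0], "turn": 0}
    - {"claw": -1, "travel": [0, 0, -0.8], "turn": 0}
    - {"claw": -1, "travel": [-0.1, 0, -1.1], "turn": 0}
    - {"claw": -1, "travel": [-0.2, 0, -1.1], "turn": 0}
  squeeze: 120

```text
time: 7.12
ee_pos: [0.3859, 0.2693, 0.2395]
tcp_rot: [-180.0, -0.1, -155.5]
wrist_force: [0.9, 0.7, -4.7]
opening: 0.0206
```

Run:
```python
from h import *
cv2.imwrite('pics/scene9.png',viewer.camera('scene'))
im=cv2.imread('pics/scene9.png'); crop(im,140,160,290,260,5,'pics/scene9c.png')
o=status.get_obs();print(o['ee_pos'],o['tcp_rot'],o['wrist_force'],o['torque'])
```

```text
[0.38677931 0.26987522 0.24211786] [ 1.79977595e+02  1.15212664e-01 -1.55487543e+02] [-0.04970581 -0.58473807 -0.04337488] [-0.20829311  0.53118811  0.00396942]
```

View pics/scene9c.png

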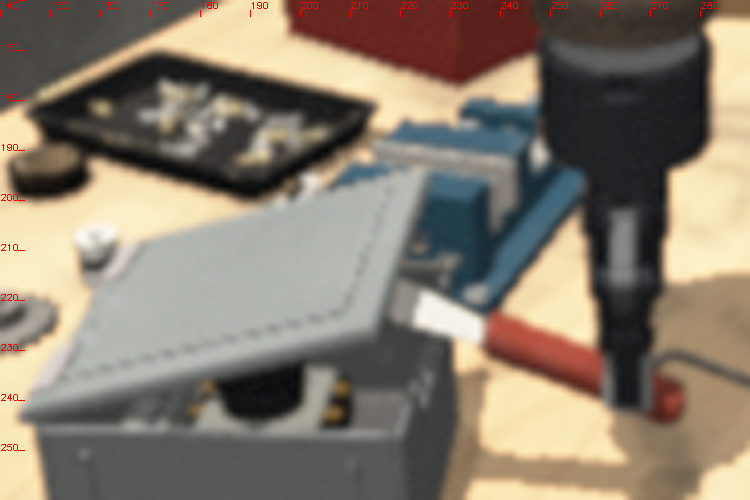

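>>> move_arm:
  commands:
    - {"claw": -1, "travel": [-0.5, 0, -1.3], "turn": 0}
    - {"claw": -1, "travel": [-0.6, 0, -1.3], "turn": 0}
    - {"claw": -1, "travel": [-0.7, 0, -1.2], "turn": 0}
    - {"claw": -1, "travel": [-0.9, 0, -1.1], "turn": 0}
    - {"claw": -1, "travel": [-1, 0, -1], "turn": 0}

```text
time: 7.58
ee_pos: [0.4201, 0.2849, 0.2991]
tcp_rot: [-180.0, -0.0, -155.5]
wrist_force: [-1.3, -0.8, -3.8]
opening: 0.0209
```

Run:
```python
from h import *
cv2.imwrite('pics/scene10.png',viewer.camera('scene'))
im=cv2.imread('pics/scene10.png'); crop(im,130,120,290,260,5,'pics/scene10c.png')
o=status.get_obs();print(o['ee_pos'],o['tcp_rot'],o['wrist_force'],o['torque'])
```

```text
[0.42154122 0.28565649 0.30096337] [ 1.79976967e+02  1.78567382e-01 -1.55500253e+02] [-2.44017865 -1.4129106  -0.28131041] [-0.20991542  0.3137401  -0.01680617]
```

View pics/scene10c.png

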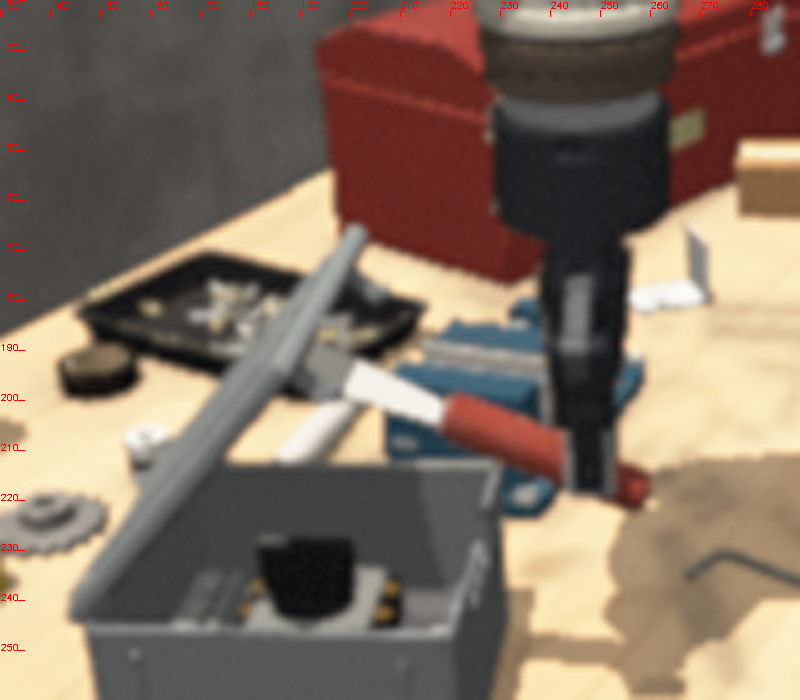

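>>> move_arm:
  commands:
    - {"claw": -1, "travel": [-1.4, 0, -0.8], "turn": 0}
    - {"claw": -1, "travel": [-1.5, 0, -0.7], "turn": 0}
    - {"claw": -1, "travel": [-1.6, 0, -0.5], "turn": 0}
    - {"claw": -1, "travel": [-1.6, 0, -0.3], "turn": 0}
    - {"claw": -1, "travel": [-1.6, 0, -0.1], "turn": 0}

```text
time: 8.05
ee_pos: [0.4905, 0.3171, 0.3233]
tcp_rot: [180.0, 0.1, -155.5]
wrist_force: [-2.2, -1.5, 0.5]
opening: 0.0211
```

Run:
```python
from h import *
cv2.imwrite('pics/scene11.png',viewer.camera('scene'))
im=cv2.imread('pics/scene11.png'); crop(im,100,120,260,260,5,'pics/scene11c.png')
o=status.get_obs();print(o['ee_pos'],o['tcp_rot'],o['wrist_force'],o['torque'],o['q'])
```

```text
[0.49229935 0.31789529 0.32267706] [ 1.79990862e+02  1.36364155e-01 -1.55501083e+02] [-1.84957075 -1.62505245 -2.39799618] [-0.12272384  0.20796142 -0.00031408] [ 3.28538284e+01  8.95145728e+00  5.36686988e+00  8.62791679e+01
 -1.07735919e-02  8.35488780e+00]
```

View pics/scene11c.png

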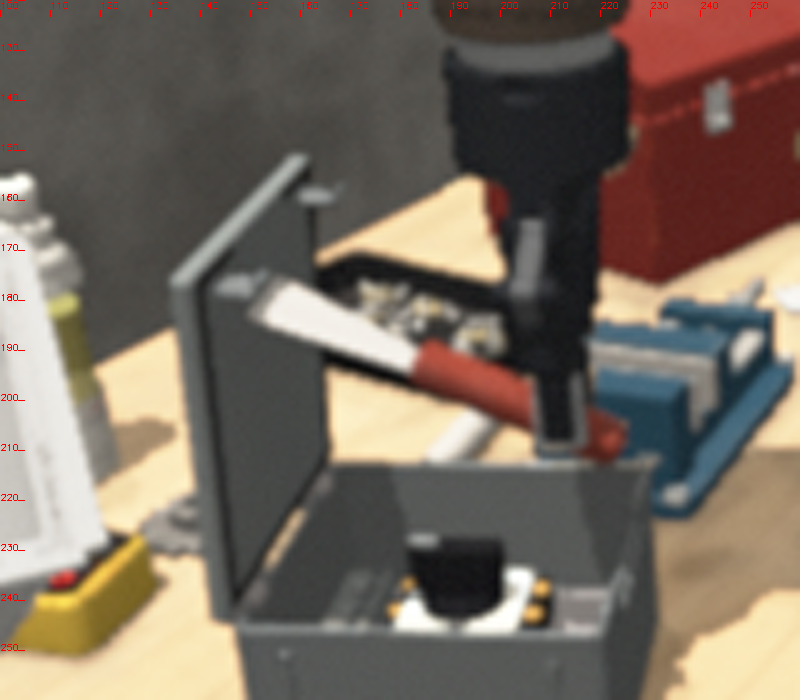

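>>> move_arm:
  commands:
    - {"claw": -1, "travel": [-1.5, 0, 0.2], "turn": 0}
    - {"claw": -1, "travel": [-1.5, 0, 0.3], "turn": 0}
    - {"claw": -1, "travel": [-1.4, 0, 0.4], "turn": 0}
    - {"claw": -1, "travel": [-0.8, 0, 0.3], "turn": 0}
    - {"claw": -1, "travel": [0, 0, 0], "turn": 0}

```text
time: 8.52
ee_pos: [0.5375, 0.3384, 0.309]
tcp_rot: [-180.0, -0.1, -155.5]
wrist_force: [-3.5, -2.6, -0.2]
opening: 0.0207
```

Run:
```python
from h import *
cv2.imwrite('pics/scene12.png',viewer.camera('scene'))
im=cv2.imread('pics/scene12.png'); crop(im,80,120,260,260,4,'pics/scene12c.png')
o=status.get_obs();print(o['ee_pos'],o['tcp_rot'],o['wrist_force'],o['torque'],o['q'])
```

```text
[0.5371267  0.33826535 0.30947443] [-1.79977958e+02 -1.15402087e-01 -1.55506334e+02] [-4.38211576 -3.58795048  0.36770997] [-0.38388529  0.54899961 -0.12883315] [ 3.22025400e+01  1.59209336e+01  1.20934683e+01  8.62898506e+01
 -6.36315481e-03  7.70885847e+00]
```

View pics/scene12c.png

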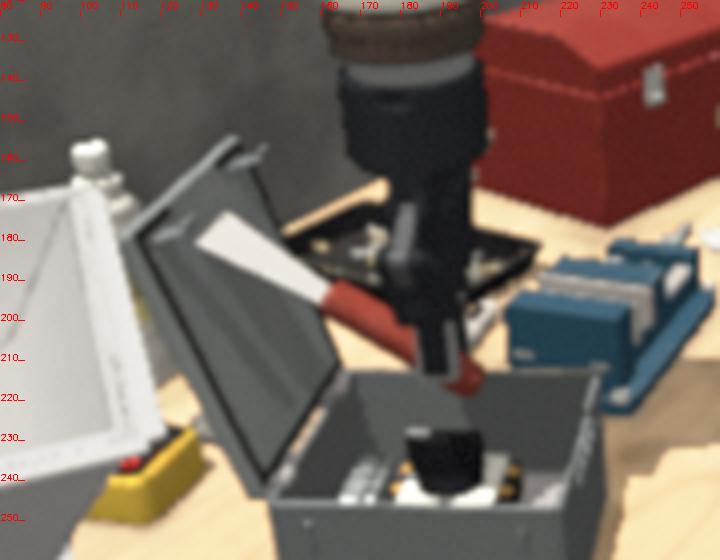

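>>> move_arm:
  commands:
    - {"claw": -1, "travel": [-0.6, 0, 0.1], "turn": 0}
    - {"claw": -1, "travel": [-0.4, 0, 0], "turn": 0}
    - {"claw": -1, "travel": [0, 0, 0], "turn": 0}

```text
time: 8.82
ee_pos: [0.5457, 0.3424, 0.3089]
tcp_rot: [180.0, -0.1, -155.5]
wrist_force: [-6.9, -3.6, -1.3]
opening: 0.0206
```

Run:
```python
from h import *
im=viewer.camera('scene')
cv2.imwrite('pics/scene13.png',im); crop(im,80,120,260,260,4,'pics/scene13c.png')
p=viewer.camera_params('scene')
a=np.radians(24.3); ex=np.array([np.cos(a),np.sin(a),0]);ey=np.array([-ex[1],ex[0],0]);c=np.array([.5412,.3396,0])
for th in (1.6,1.7,1.8,1.85):
  q=[]
  for y in(.075,-.075):
    q.append(c+ex*(.08-.16*np.cos(th))+ey*y+[0,0,.094+.16*np.sin(th)])
  print(th,proj(p,np.array(q)).round(1).tolist())
```

```text
1.6 [[130.4, 175.5], [155.0, 150.2]]
1.7 [[122.5, 176.1], [148.4, 150.7]]
1.8 [[114.9, 177.4], [142.0, 151.9]]
1.85 [[111.2, 178.4], [138.9, 152.7]]
```

View pics/scene13c.png

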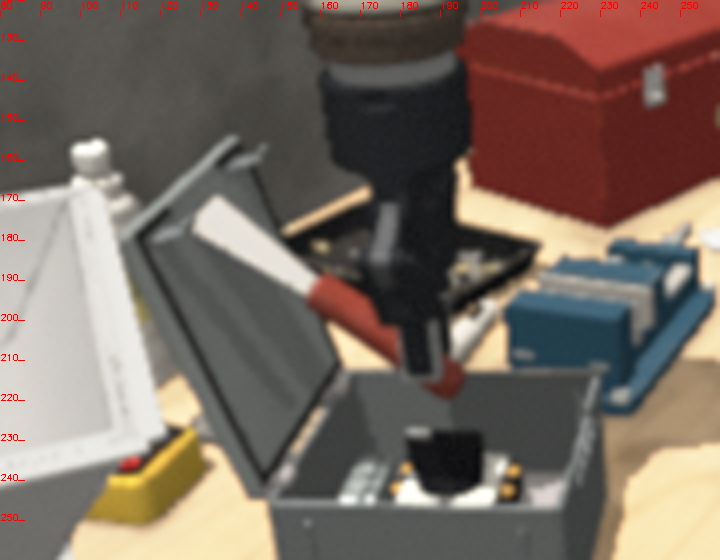

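>>> move_arm:
  commands:
    - {"claw": -1, "travel": [1.5, 0, -0.5], "turn": 0}
    - {"claw": -1, "travel": [3.5, 0, -1], "turn": 0}
    - {"claw": -1, "travel": [3.8, 0, -0.5], "turn": 0}
    - {"claw": -1, "travel": [3.8, 0, 0], "turn": 0}
    - {"claw": -1, "travel": [3.8, 0, 0], "turn": 0}

```text
time: 9.28
ee_pos: [0.3955, 0.2737, 0.3296]
tcp_rot: [180.0, 0.1, -155.5]
wrist_force: [-0.9, 0.4, 0.4]
opening: 0.021
```

>>> move_arm:
  commands:
    - {"claw": -1, "travel": [3, 0, 0], "turn": 0}
    - {"claw": -1, "travel": [2, 0, 0], "turn": 3}
    - {"claw": -1, "travel": [0, 0, 0], "turn": 6.5}

```text
time: 9.53
ee_pos: [0.3486, 0.2523, 0.3303]
tcp_rot: [180.0, 0.1, -165.0]
wrist_force: [1.4, -0.1, -0.6]
opening: 0.0205
```

```bash
python3 plan.py .459 .063 .28 77.9
```

```text
t 9.53 from [0.3486 0.2523 0.3303] [ 1.80e+02  1.00e-01 -1.65e+02] q1,6 [35.9 20.9] dyaw -117.1 n 17
[-0.34, -1.24, 0.3] 6.9 | [-0.49, -1.19, 0.3] 6.9 | [-0.63, -1.13, 0.3] 6.9 | [-0.76, -1.04, 0.29] 6.9 | [-0.88, -0.95, 0.3] 6.9
[-0.98, -0.83, 0.29] 6.9 | [-1.08, -0.71, 0.3] 6.9 | [-1.15, -0.57, 0.29] 6.9 | [-1.21, -0.43, 0.3] 6.9 | [-1.26, -0.28, 0.29] 6.9
[-1.28, -0.13, 0.3] 6.9 | [-1.29, 0.02, 0.29] 6.9 | [-1.28, 0.18, 0.3] 6.9 | [-1.25, 0.33, 0.29] 6.8 | [-1.2, 0.48, 0.3] 6.9
[-1.13, 0.62, 0.29] 6.8 | [-1.05, 0.75, 0.3] 6.9 |
```

>>> move_arm:
  commands:
    - {"claw": -1, "travel": [-0.3, -1.2, 0.3], "turn": 6.9}
    - {"claw": -1, "travel": [-0.5, -1.2, 0.3], "turn": 6.9}
    - {"claw": -1, "travel": [-0.6, -1.1, 0.3], "turn": 6.9}
    - {"claw": -1, "travel": [-0.8, -1, 0.3], "turn": 6.9}
    - {"claw": -1, "travel": [-0.9, -1, 0.3], "turn": 6.9}

```text
time: 9.95
ee_pos: [0.384, 0.1979, 0.3145]
tcp_rot: [179.9, 0.1, 160.2]
wrist_force: [-0.5, -0.4, -0.9]
opening: 0.0209
```

>>> move_arm:
  commands:
    - {"claw": -1, "travel": [-1, -0.8, 0.3], "turn": 6.9}
    - {"claw": -1, "travel": [-1.1, -0.7, 0.3], "turn": 6.9}
    - {"claw": -1, "travel": [-1.2, -0.6, 0.3], "turn": 6.9}
    - {"claw": -1, "travel": [-1.2, -0.4, 0.3], "turn": 6.9}
    - {"claw": -1, "travel": [-1.3, -0.3, 0.3], "turn": 6.9}

```text
time: 10.37
ee_pos: [0.4176, 0.1419, 0.2995]
tcp_rot: [179.9, 0.0, 125.7]
wrist_force: [-0.1, 0.1, -1.1]
opening: 0.0205
```

>>> move_arm:
  commands:
    - {"claw": -1, "travel": [-1.3, -0.1, 0.3], "turn": 6.9}
    - {"claw": -1, "travel": [-1.3, 0, 0.3], "turn": 6.9}
    - {"claw": -1, "travel": [-1.3, 0.2, 0.3], "turn": 6.9}
    - {"claw": -1, "travel": [-1.2, 0.3, 0.3], "turn": 6.8}
    - {"claw": -1, "travel": [-1.2, 0.5, 0.3], "turn": 6.8}

```text
time: 10.78
ee_pos: [0.4502, 0.0863, 0.2845]
tcp_rot: [179.9, -0.0, 91.4]
wrist_force: [0.8, -0.0, -0.8]
opening: 0.0207
```

>>> move_arm:
  commands:
    - {"claw": -1, "travel": [-1.1, 0.6, 1.5], "turn": 6.8}
    - {"claw": -1, "travel": [-1, 0.7, 1.5], "turn": 6.8}
    - {"claw": -1, "travel": [0, 0, 1.5], "turn": 0}
    - {"claw": -1, "travel": [0, 0, 0], "turn": 0}

```text
time: 11.12
ee_pos: [0.4619, 0.0648, 0.2368]
tcp_rot: [-179.9, 0.1, 78.0]
wrist_force: [-0.3, -0.5, -1.0]
opening: 0.0207
```

```bash
python3 plan.py .459 .063 .19 77.9;python3 - <<'E'
from h import *
for n in ['scene','top']:
  im=viewer.camera(n);cv2.imwrite(f'pics/{n}14.png',im)
E
```

```text
t 11.12 from [0.4619 0.0648 0.2368] [-1.799e+02  1.000e-01  7.800e+01] q1,6 [  8.  109.9] dyaw -0.1 n 2
[-0.12, -0.12, 2.34] 0.1 | [-0.12, -0.12, 2.34] 0.0 |
```

View pics/scene14.png

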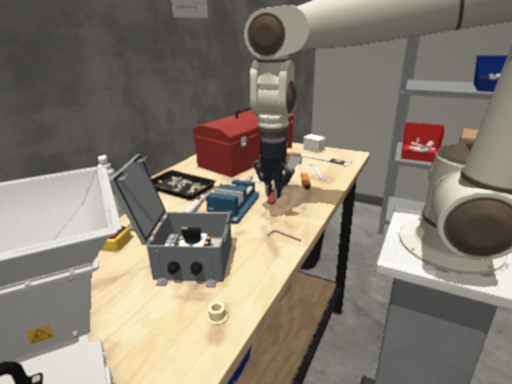

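View pics/top14.png

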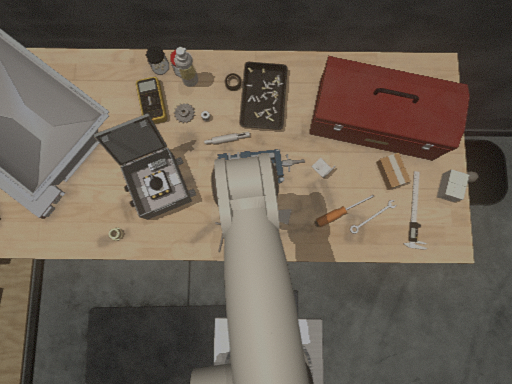

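>>> move_arm:
  commands:
    - {"claw": -1, "travel": [0, 0, 1.2], "turn": 0}
    - {"claw": -1, "travel": [0, 0, 1.2], "turn": 0}
    - {"claw": -1, "travel": [0, 0, 1], "turn": 0}
    - {"claw": -1, "travel": [0, 0, 0.7], "turn": 0}
    - {"claw": -1, "travel": [0, 0, 0], "turn": 0}
  squeeze: 20

```text
time: 11.63
ee_pos: [0.462, 0.0655, 0.1961]
tcp_rot: [-179.8, 0.1, 78.1]
wrist_force: [-0.1, -0.9, -1.0]
opening: 0.0202
```

>>> move_arm:
  commands:
    - {"claw": -1, "travel": [0, 0, 0.6], "turn": 0}
    - {"claw": -1, "travel": [0, 0, 0.6], "turn": 0}
    - {"claw": -1, "travel": [0, 0, 0.4], "turn": 0}
    - {"claw": -1, "travel": [0, 0, 0], "turn": 0}

```text
time: 11.97
ee_pos: [0.4653, 0.0645, 0.19]
tcp_rot: [179.3, 0.1, 78.0]
wrist_force: [-8.4, -18.6, 56.6]
opening: 0.0205
```

Run:
```python
from h import *
o=status.get_obs();print(o['ee_pos'],o['wrist_force'],o['torque'])
for n in ['scene','wrist']:
  im=viewer.camera(n);cv2.imwrite(f'pics/{n}15.png',im)
  if n=='scene': crop(im,230,150,330,240,7,'pics/scene15c.png')
```

```text
[0.46529878 0.06451738 0.19000597] [ -8.44370496 -18.56810052  56.64452228] [-3.53169255  1.85940072  0.01932138]
```

View pics/scene15c.png

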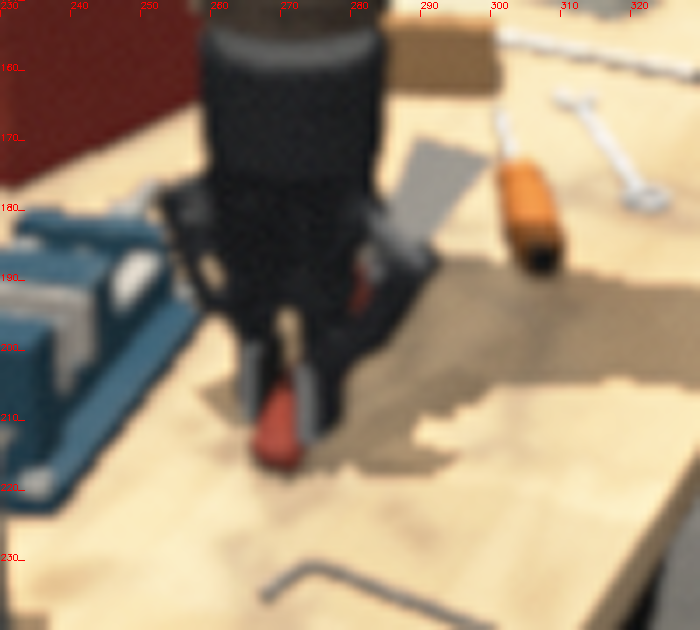

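View pics/wrist15.png

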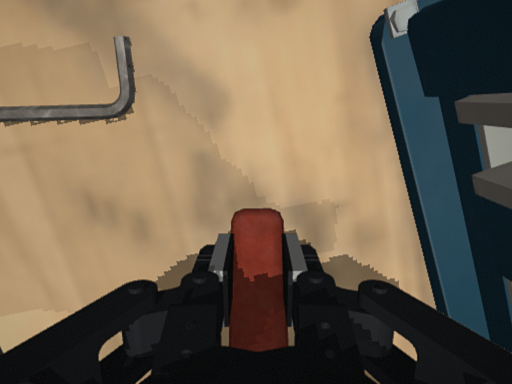

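>>> move_arm:
  commands:
    - {"claw": -1, "travel": [0, 0, -0.9], "turn": 0}
    - {"claw": -1, "travel": [0, 0, 0], "turn": 0}
    - {"claw": -0.4, "travel": [0, 0, 0], "turn": 0}
    - {"claw": -0.35, "travel": [0, 0, 0], "turn": 0}
    - {"claw": -0.3, "travel": [0, 0, 0], "turn": 0}

```text
time: 12.48
ee_pos: [0.4625, 0.0655, 0.1904]
tcp_rot: [-179.9, 0.0, 78.1]
wrist_force: [-0.1, 0.8, 0.0]
opening: 0.03
```

Run:
```python
from h import *
o=status.get_obs();print(o['ee_pos'],o['wrist_force'],o['torque'])
for n in ['scene','wrist']:
  im=viewer.camera(n);cv2.imwrite(f'pics/{n}16.png',im)
  if n=='scene': crop(im,230,150,330,240,7,'pics/scene16c.png')
```

```text
[0.46251982 0.0654857  0.19040418] [-0.06784725  0.78341379  0.01968079] [ 0.01241656  0.03677613 -0.01870839]
```

View pics/scene16c.png

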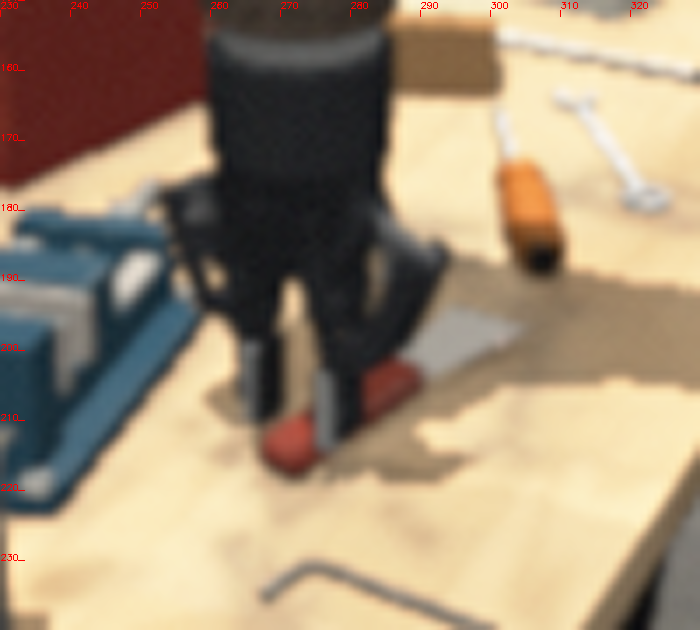

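View pics/wrist16.png

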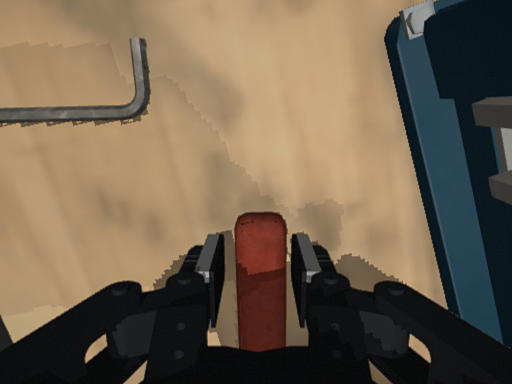

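>>> move_arm:
  commands:
    - {"claw": 0, "travel": [0, 0, -0.5], "turn": 0}
    - {"claw": 0, "travel": [0, 0, -3], "turn": 0}
    - {"claw": 0, "travel": [0, 0, -4], "turn": 0}
    - {"claw": 0, "travel": [0, 0, -4], "turn": 0}
    - {"claw": 0, "travel": [0, 0, -3], "turn": 0}

```text
time: 13.0
ee_pos: [0.4625, 0.0655, 0.3395]
tcp_rot: [179.9, -0.0, 78.1]
wrist_force: [1.2, 0.3, 0.3]
opening: 0.0425
```

```bash
python3 - <<'E'
from h import *
for n in ['wrist']:
  im=viewer.camera(n);cv2.imwrite(f'pics/{n}17.png',im)
E
python3 plan.py .46 .2 .37 140; python3 plan.py .5412 .3396 .34 204.4
```

```text
t 13.05 from [0.4631 0.0655 0.3448] [179.5  -0.2  78.1] q1,6 [  8.1 109.9] dyaw 61.9 n 9
[1.45, -0.34, -0.28] -6.9 | [1.49, -0.16, -0.28] -6.9 | [1.49, 0.01, -0.28] -6.9 | [1.48, 0.19, -0.28] -6.9 | [1.45, 0.37, -0.28] -6.9
[1.39, 0.54, -0.28] -6.8 | [1.32, 0.71, -0.28] -6.9 | [1.23, 0.86, -0.28] -6.8 | [1.11, 1.0, -0.28] -6.9 | 
t 13.05 from [0.4631 0.0655 0.3448] [179.5  -0.2  78.1] q1,6 [  8.1 109.9] dyaw 126.3 n 19
[1.5, 0.11, 0.03] -6.6 | [1.47, 0.28, 0.03] -6.6 | [1.43, 0.44, 0.02] -6.7 | [1.37, 0.61, 0.03] -6.6 | [1.29, 0.76, 0.02] -6.7
[1.2, 0.91, 0.03] -6.6 | [1.08, 1.04, 0.02] -6.7 | [0.95, 1.16, 0.03] -6.6 | [0.82, 1.26, 0.02] -6.7 | [0.66, 1.35, 0.03] -6.6
[0.5, 1.41, 0.02] -6.7 | [0.34, 1.46, 0.03] -6.6 | [0.17, 1.49, 0.02] -6.7 | [-0.01, 1.5, 0.03] -6.6 | [-0.18, 1.49, 0.02] -6.7
[-0.36, 1.46, 0.03] -6.6 | [-0.52, 1.4, 0.02] -6.7 | [-0.68, 1.34, 0.03] -6.6 | [-0.83, 1.25, 0.02] -6.7 |
```

View pics/wrist17.png

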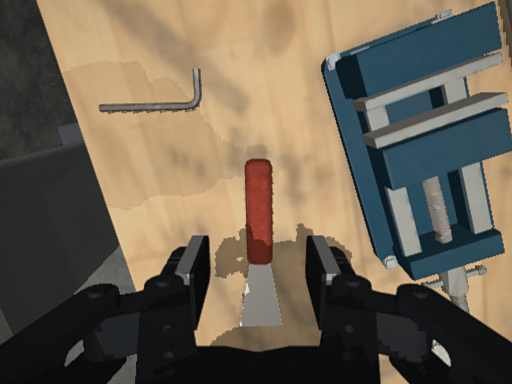

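>>> move_arm:
  commands:
    - {"claw": 0, "travel": [1.5, 0.1, 0], "turn": -6.6}
    - {"claw": 0, "travel": [1.5, 0.3, 0], "turn": -6.6}
    - {"claw": 0, "travel": [1.4, 0.4, 0], "turn": -6.6}
    - {"claw": 0, "travel": [1.4, 0.6, 0], "turn": -6.6}
    - {"claw": 0, "travel": [1.3, 0.8, 0], "turn": -6.6}

```text
time: 13.47
ee_pos: [0.4834, 0.1387, 0.3363]
tcp_rot: [-180.0, -0.0, 111.4]
wrist_force: [0.8, 0.3, -0.7]
opening: 0.0429
```

>>> move_arm:
  commands:
    - {"claw": 0, "travel": [1.2, 0.9, 0], "turn": -6.6}
    - {"claw": 0, "travel": [1.1, 1, 0], "turn": -6.6}
    - {"claw": 0, "travel": [1, 1.2, 0], "turn": -6.6}
    - {"claw": 0, "travel": [0.8, 1.3, 0], "turn": -6.6}
    - {"claw": 0, "travel": [0.7, 1.3, 0], "turn": -6.6}

```text
time: 13.88
ee_pos: [0.5038, 0.2115, 0.3361]
tcp_rot: [-180.0, -0.0, 144.4]
wrist_force: [0.7, -0.2, 0.6]
opening: 0.0428
```

>>> move_arm:
  commands:
    - {"claw": 0, "travel": [0.5, 1.4, 0], "turn": -6.7}
    - {"claw": 0, "travel": [0.3, 1.5, 0], "turn": -6.7}
    - {"claw": 0, "travel": [0.2, 1.5, 0], "turn": -6.7}
    - {"claw": 0, "travel": [0, 1.5, 0], "turn": -6.7}
    - {"claw": 0, "travel": [-0.2, 1.5, 0], "turn": -6.7}

```text
time: 14.3
ee_pos: [0.5249, 0.2838, 0.3361]
tcp_rot: [-180.0, -0.0, 178.0]
wrist_force: [0.6, 0.1, -0.4]
opening: 0.0428
```

>>> move_arm:
  commands:
    - {"claw": 0, "travel": [-0.4, 1.5, 0], "turn": -6.7}
    - {"claw": 0, "travel": [-0.5, 1.4, 0], "turn": -6.7}
    - {"claw": 0, "travel": [-0.7, 1.3, 0], "turn": -6.7}
    - {"claw": 0, "travel": [-0.8, 1.2, 0], "turn": -6.2}
    - {"claw": 0, "travel": [0, 0, 0], "turn": 0}

```text
time: 14.72
ee_pos: [0.542, 0.3421, 0.3354]
tcp_rot: [180.0, -0.0, -155.7]
wrist_force: [1.2, 0.5, -0.7]
opening: 0.0426
```

Run:
```python
from h import *
p=viewer.camera_params('wrist'); o=status.get_obs(); print(o['ee_pos'],o['tcp_rot'],o['time'])
im=viewer.camera('wrist');cv2.imwrite('pics/wrist18.png',im)
print(proj(p,[.5412,.3396,.0915]))
im=viewer.camera('top'); crop(im,90,110,200,220,6,'pics/top18c.png')
```

```text
[0.54200272 0.34209527 0.33536724] [ 1.79982217e+02 -3.25574065e-02 -1.55669534e+02] 14.7167
[[253.93545073 202.52317884]]
```

View pics/wrist18.png

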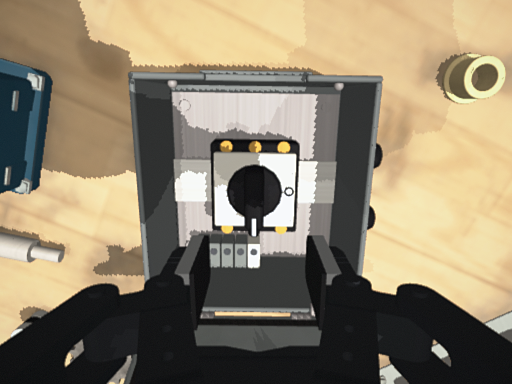

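Run:
```python
from h import *
p=viewer.camera_params('wrist')
im=cv2.imread('pics/wrist18.png'); crop(im,200,130,310,270,5,'pics/w18c.png')
for z in (.05,.0635,.0915): print(z,proj(p,[.5412,.3396,z]))
a=np.radians(24.4);ex=np.array([np.cos(a),np.sin(a),0]);c=np.array([.5412,.3396,.0915])
print(proj(p,c+ex*.0225),proj(p,c-ex*.0225))
# back/front rim corners at z=.094
ey=np.array([-ex[1],ex[0],0])
for sx in(-1,1):
  for sy in (-1,1): print(sx,sy,proj(p,[.5412,.3396,.094 if sx>0 else .094]+sx*.08*ex+sy*.075*ey))
```

```text
0.05 [[256.54375579 188.07753145]]
0.0635 [[256.47984481 192.70668764]]
0.0915 [[256.32367633 204.01817576]]
[[256.69930762 236.09519565]] [[255.92763728 170.19843534]]
-1 -1 [[126.71045812  75.92988978]]
-1 1 [[383.20999257  73.0952599 ]]
1 -1 [[151.7125589  314.01373148]]
1 1 [[363.69005467 312.24107355]]
```

View pics/w18c.png

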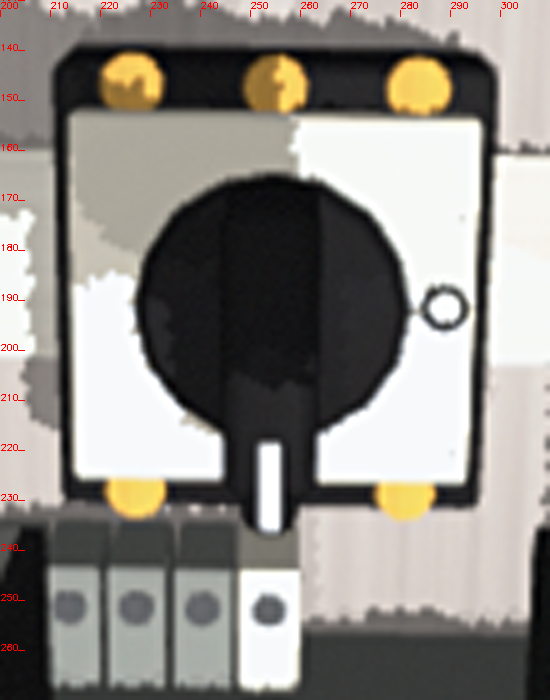

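```bash
python3 plan.py .5410 .3394 .239 204.4
```

```text
t 14.82 from [0.5417 0.3404 0.3357] [-1.800e+02 -1.000e-01 -1.562e+02] q1,6 [32.1  8.3] dyaw 0.6 n 3
[0.03, -0.02, 3.22] -0.2 | [0.04, -0.02, 3.22] -0.2 | [0.03, -0.02, 3.23] -0.2 |
```

>>> move_arm:
  commands:
    - {"claw": 0, "travel": [0, 0, 2.5], "turn": -0.2}
    - {"claw": 0, "travel": [0, 0, 2.5], "turn": -0.2}
    - {"claw": 0, "travel": [0, 0, 2], "turn": 0}
    - {"claw": 0, "travel": [0, 0, 0], "turn": 0}
    - {"claw": 0, "travel": [0, 0, 0], "turn": 0}

```text
time: 15.23
ee_pos: [0.5414, 0.3394, 0.2658]
tcp_rot: [-180.0, -0.1, -155.8]
wrist_force: [1.1, -0.5, 0.8]
opening: 0.043
```

```bash
python3 plan.py .5410 .3394 .239 204.4
```

```text
t 15.23 from [0.5414 0.3394 0.2658] [-1.800e+02 -1.000e-01 -1.558e+02] q1,6 [32.1  7.9] dyaw 0.2 n 1
[0.03, 0.02, 2.68] -0.2 |
```

>>> move_arm:
  commands:
    - {"claw": 0, "travel": [0, 0, 1.4], "turn": -0.1}
    - {"claw": 0, "travel": [0, 0, 1.2], "turn": 0}
    - {"claw": -1, "travel": [0, 0, 0], "turn": 0}
    - {"claw": -1, "travel": [0, 0, 0], "turn": 0}
    - {"claw": -1, "travel": [0, 0, 0], "turn": 0}
  squeeze: 40

```text
time: 15.65
ee_pos: [0.5419, 0.3398, 0.2411]
tcp_rot: [-179.9, 0.0, -155.6]
wrist_force: [0.7, -0.2, -3.2]
opening: 0.0122
```

>>> move_arm:
  commands:
    - {"claw": -1, "travel": [0, 0, 0], "turn": 0}
    - {"claw": -1, "travel": [0, 0, 0], "turn": 0}

```text
time: 15.82
ee_pos: [0.5419, 0.3398, 0.2411]
tcp_rot: [-180.0, 0.0, -155.6]
wrist_force: [-0.2, -5.2, 2.7]
opening: 0.0122
```

>>> move_arm:
  commands:
    - {"claw": -1, "travel": [0, 0, 0], "turn": -5}
    - {"claw": -1, "travel": [0, 0, 0], "turn": -6}
    - {"claw": -1, "travel": [0, 0, 0], "turn": -6}
    - {"claw": -1, "travel": [0, 0, 0], "turn": -6}
    - {"claw": -1, "travel": [0, 0, 0], "turn": -6}

```text
time: 16.23
ee_pos: [0.5418, 0.3399, 0.2411]
tcp_rot: [-180.0, 0.0, -126.3]
wrist_force: [0.4, -4.3, 8.0]
opening: 0.0125
```

>>> move_arm:
  commands:
    - {"claw": -1, "travel": [0, 0, 0], "turn": -6}
    - {"claw": -1, "travel": [0, 0, 0], "turn": -6}
    - {"claw": -1, "travel": [0, 0, 0], "turn": -6}
    - {"claw": -1, "travel": [0, 0, 0], "turn": -6}
    - {"claw": -1, "travel": [0, 0, 0], "turn": -6}

```text
time: 16.65
ee_pos: [0.5417, 0.3399, 0.2411]
tcp_rot: [-180.0, -0.0, -96.3]
wrist_force: [-1.2, -2.4, 10.1]
opening: 0.0121
```

>>> move_arm:
  commands:
    - {"claw": -1, "travel": [0, 0, 0], "turn": -6}
    - {"claw": -1, "travel": [0, 0, 0], "turn": -6}
    - {"claw": -1, "travel": [0, 0, 0], "turn": -6}
    - {"claw": -1, "travel": [0, 0, 0], "turn": -6}
    - {"claw": -1, "travel": [0, 0, 0], "turn": -6}

```text
time: 17.07
ee_pos: [0.5416, 0.3399, 0.2411]
tcp_rot: [180.0, -0.0, -66.3]
wrist_force: [-2.6, -5.6, 3.3]
opening: 0.0117
```

>>> move_arm:
  commands:
    - {"claw": -1, "travel": [0, 0, 0], "turn": -2}
    - {"claw": -1, "travel": [0, 0, 0], "turn": -1}
    - {"claw": -1, "travel": [0, 0, 0], "turn": 0}
    - {"claw": -1, "travel": [0, 0, 0], "turn": 0}

```text
time: 17.4
ee_pos: [0.5416, 0.3398, 0.2411]
tcp_rot: [180.0, -0.0, -63.7]
wrist_force: [-2.5, -3.5, 4.6]
opening: 0.0121
```

Run:
```python
from h import *
o=status.get_obs(); print(o['ee_pos'],o['tcp_rot'],o['wrist_force'],o['torque'],o['q'])
```

```text
[0.54162709 0.33980199 0.24112518] [ 1.79994530e+02 -7.45260362e-03 -6.37084536e+01] [-2.54808084 -3.48361486  4.59991355] [-1.01692112  0.61488866 -1.32589358] [ 3.21042302e+01  1.70803648e+01  5.97036665e+00  7.88961981e+01
 -6.86034466e-03 -8.41873155e+01]
```

>>> move_arm:
  commands:
    - {"claw": -1, "travel": [0, 0, 0], "turn": 2}
    - {"claw": -0.2, "travel": [0, 0, 0], "turn": 0}
    - {"claw": -0.1, "travel": [0, 0, 0], "turn": 0}
    - {"claw": 0, "travel": [0, 0, 0], "turn": 0}
    - {"claw": 0, "travel": [0, 0, 0], "turn": 0}

```text
time: 17.82
ee_pos: [0.5417, 0.3404, 0.2404]
tcp_rot: [-180.0, 0.0, -65.5]
wrist_force: [0.5, 0.6, 0.1]
opening: 0.0428
```

>>> move_arm:
  commands:
    - {"claw": 0, "travel": [0, 0, -2], "turn": 0}
    - {"claw": 0, "travel": [0, 0, -4], "turn": 0}
    - {"claw": 0, "travel": [0, 0, -4], "turn": 0}
    - {"claw": 0, "travel": [0, 0, -3], "turn": 0}
    - {"claw": 0, "travel": [0, 0, 0], "turn": 0}

```text
time: 18.23
ee_pos: [0.5418, 0.3403, 0.3779]
tcp_rot: [-179.4, 0.1, -65.5]
wrist_force: [1.5, 0.6, 1.7]
opening: 0.0428
```

Run:
```python
from h import *
o=status.get_obs(); print(o['ee_pos'],o['tcp_rot'],o['time'])
cv2.imwrite('pics/wrist19.png',viewer.camera('wrist'))
cv2.imwrite('pics/scene19.png',viewer.camera('scene'))
```

```text
[0.54183417 0.34034858 0.37792153] [-1.79434426e+02  8.64198671e-02 -6.55482880e+01] 18.2333
```

View pics/wrist19.png

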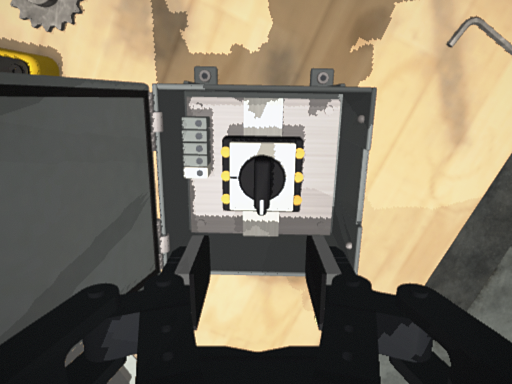

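View pics/scene19.png

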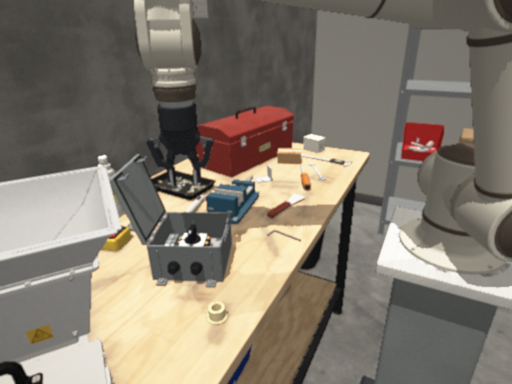

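Run:
```python
from h import *
im=viewer.camera('scene'); crop(im,90,140,340,290,3,'pics/fin.png')
```

View pics/fin.png

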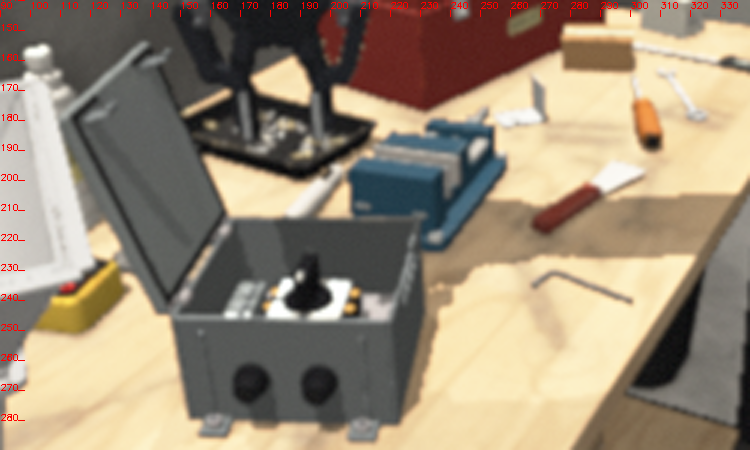

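The final view shows the cover leaning back past upright, the handle bar turned towards the box's left, and the scraper flat on the bench. The bystanders are where they were.

```bash
python3 -c "
from workcell import bot
print(bot.job_done())"
```

```text
the job is handed in; nothing more can be done
None
```

The switch is turned to off, the cover stands open at its stop, and the scraper lies flat on the bench. I handed the job in at about 18.3 s of the 72 s allowed; no verdict came back.

- **Cover:** I put the blade about 32 mm into the gap, levered down over the sill until the catches let go, then swung the cover back with the blade. In the scene camera the lip corner sits where 1.80–1.85 rad predicts. A further 10 mm push left the cover where it was.
- **Scraper:** It went back to its original spot, clear of the box. It had tilted in the grip, so pressing it down met about 57 N at the wrist. I backed off and opened the fingers, and it dropped flat, which the wrist and scene pictures confirm.
- **Handle:** I gripped the bar and turned it 92° anticlockwise to a firm stop, about 1.3 N m at the wrist, then released it. The wrist picture shows the pointer a quarter turn from the bar mark, to the box's left.
- **Bystanders:** In the last scene picture they look unmoved. I judged this by eye and did not measure it.

I had no direct reading of the joint angles or contact forces, so the angles rest on the pictures and on the arm's own position readings. None of the final checks failed or disagreed.

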